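Mark both ends of a bar in the sloped jig

TASK

Mark both ends of the loose aluminium bar in the sloped blue marking jig: lay the bar along the sloping rail with its red end uphill and push it up until that end is fully home against the stop and the spring marking pin is pushed right in, keeping it there a moment; then turn the bar end for end and do the same with the blue end. Afterwards lay the bar flat inside the green tray and leave it there; the solder reel, the small white carton and the white capacitor can stay where they stand.

Things in the scene. Friction and masses are not known exactly. Their poses are not given: they have to be found in the camera images.
- bar_center (a point): Centre of the loose aluminium bar, half-way up. The bar is a block 110 mm long (its x), 34 mm wide (its y), 36 mm high (its z), about 0.25 kg, lying flat on the bench; the last 8 mm at +x are red, the last 8 mm at -x blue. Grasp it across its 34 mm width.
- red_end (a point): Centre of the red end face of the bar, 55 mm from the bar's centre along its +x.
- blue_end (a point): Centre of the blue end face of the bar, 55 mm from the bar's centre along its -x.
- jig: Sloped blue marking jig, fixed; origin under the centre of its base plate (170 x 100 x 12 mm). Its +x is uphill, away from the robot; z is up. A steel rail 150 mm long and 30 mm wide (narrower than the bar: fingers can overhang it) rises at 30 degrees to a stop face square to the rail, the front of the blue head block; rail surface and stop face meet at jig (50, 0, 110) mm.
- stop: Brass disc in the middle of the stop face, where the centre of the bar's end comes: its origin lies in the plane of the stop face, 18 mm off the rail's surface. Its x points uphill along the rail, its y across it, its z square off the rail (tilted 30 degrees from vertical towards the robot). Fixed to the jig.
- marker (a joint): Brass spring marking pin, 10 mm thick, that sticks out 10 mm downhill from the stop face at the disc's centre. 0 = fully out, 0.010 m = pushed in flush with the stop face, so that the bar's end meets the face. It springs out again; pushing it in takes 1 N to 6 N.
- tray: Green shallow open tray with a black floor mat, fixed, 120 mm (its x) by 150 mm (its y), 22 mm high, walls and floor 4 mm thick; origin at the centre of its underside.
- reel: Reel of solder with blue flanges, 59 mm across, 43 mm high, loose, beside the jig; origin under its centre. Leave it alone.
- carton: Small white carton, 45 x 65 x 20 mm, loose, beside the jig; origin under its centre. Leave it alone.
- can: White capacitor can, 35 mm across, 62 mm high, standing loose beside the tray; origin under its centre. Leave it alone.
- rail_low (a point): Middle of the rail's surface at its low end, 150 mm downhill of the stop face; a lip 8 mm high closes the rail there. At the other end, over the last 22 mm before the stop face, two steel cheeks 42 mm apart and 30 mm high guide the bar's end.
- guard_top (a point): Middle of the yellow top edge of the clear guard screen (70 mm wide) that stands on the stop face, square to the rail, up to 113 mm off its surface, leaning 30 degrees towards the robot. A gripper pointing straight down over the bar would hit it: tilt the tool with the rail.
Not all that is in view belongs to the job. Of the things that look like the part that bears bar_center, the largest one is meant.

How it is judged:
On the way, in this order (a step that is already met when the one before it is completed fails the run):
1. the red end is fully home against the stop, the marking pin pushed in (value of joint marker above 0.006 m and distance between red_end and stop below 0.01 m and angle between the x axis of bar_center and the x axis of stop, either way round below 0.12 rad), for 0.2 s.
2. turned end for end, the blue end is fully home against the stop, the marking pin pushed in (value of joint marker above 0.006 m and distance between blue_end and stop below 0.01 m and angle between the x axis of bar_center and the x axis of stop, either way round below 0.12 rad), for 0.2 s.
At the end, for the whole second after the job is handed in: The bar lies flat (within 4 degrees) and still on the floor of the green tray, inside its walls, and the marking pin has sprung out again (less than 1 mm in) (x of bar_center in the frame of tray between -0.045 and 0.045 m and y of bar_center in the frame of tray between -0.06 and 0.06 m and height (world z) of bar_center below 0.026 m and angle between bar_center's own x axis and vertical between 1.5 and 1.64 rad and value of joint marker below 0.001 m and angular speed of bar below 0.1 rad/s and linear speed of bar below 0.01 m/s); the robot touches nothing.
It fails at once if the solder reel is moved more than 20 mm (distance of reel from where it was at the start of the episode above 0.02 m).
It fails at once if the white carton is moved more than 20 mm (distance of carton from where it was at the start of the episode above 0.02 m).
It fails at once if the capacitor can is moved more than 20 mm (distance of can from where it was at the start of the episode above 0.02 m).
It also fails if it takes over 72 s, if anything falls off the work surface, if the arm or the gripper's body presses on something with over 40 N, if the wrist force passes 120 N, or if a joint passes its speed limit or range.

ROBOT

A 7-joint arm with a two-finger parallel gripper is mounted at the origin on a cart in front of the work surface, level with it; the furniture and walls round the work are solid. World frame = base frame: x ahead of the robot, y to its left, z up, the work surface at z = 0. Lengths are in m, angles in rad, forces in N, time in s.
With the tool pointing down it reaches from about 0.425 to 0.95 m from the base axis. Payload 4.7 kg.
Tool frame: the origin (TCP) lies on the centre line of the jaws, within the pads' length; the fingertips stand 25 mm ahead of it and the grasp point (between the pads) lies 6 mm ahead of it; z points along the fingers, y is the line along which they close (so a half turn about z gives the same grasp; the last joint's range is limited). The gripper opens to 85 mm and grips with 20 to 120 N. Pads are 22 mm wide; open, the fingers measure 114 mm over their backs; the gripper's body (76 mm by 85 mm) begins 54 mm behind the grasp point. The pads swing forward as they close: fully open they stand 13 mm farther back than shut.
Start: joints at [1.244, 0.469, -0.049, 1.532, 0.024, 1.141, -0.082], TCP at [0.198, -0.645, 0.256] pointing down, gripper open.
Joint ranges: [-2.59, 2.59], [-0.33, 1.99], [-1.39, 1.29], [0.1, 2.45], [-1.04, 4.18], [0.21, 1.99], [-2.66, 2.66]. Speed limits (rad/s): [2.57, 2.57, 3.14, 3.14, 3.14, 3.14, 3.14].

INTERFACE

Orientations are given as [roll, pitch, yaw] about the fixed x, y, z axes, in that order (R = Rz(yaw) Ry(pitch) Rx(roll)).
In Python, from rig import sense, snapshot, camera_info, sign_off, cut_out, landmark_of gives the robot as it stands. The module is installed in compiled form; this text tells all that it offers.
- The arm moves only by the shell command python3 -m creep 'ROWS' [FORCE]. ROWS is JSON, a list of rows, each an object of numbers: "claw": the opening, from 0 (shut) to 1 (fully open); "tx", "ty", "tz": the shift along the tool's x, y, z in cm; "roll": the turn about the tool's z in degrees. In form: [{"claw": .., "tx": .., "ty": .., "tz": .., "roll": ..}, ...]. A call has 1 to 10 rows; each row shifts and turns the commanded pose from where the row before left it, along the tool's axes as they then stand; what a row does not reach is not made up. A row lasts 1/8 s, in which the tool goes at most 62.5 mm and 10.7 degrees, less where a joint would pass 70% of its speed; a pose out of reach is approached as far as the arm can. A call with a gripper value outside its range is refused whole. The fingers move at their own pace and stop on an object; FORCE is the grip in N (left out, the last holds). Time passes only in rows, so rows that do not move let the fingers close. It gives the time, the measured TCP pose, the force, the opening and the grip force at its end, in the units of the state.
- sense(): the state, without advancing time (a new reading comes with each control period).
- snapshot(name): name is "scene" or "top"; returns the picture (420x560x3 uint8, red, green, blue); there is no depth.
- camera_info(name): a dict with "camera_matrix" (3x3 intrinsics, pixels), "rvec" (rotation vector, rad) and "tvec" (3), from world to camera coordinates, as OpenCV has them. Camera axes: x right, y down, z forward; pixel columns grow to the right and rows downward; lengths in m; the calibration is good to about 2 mm. A picture is of the moment at which its call begins. camera_info takes no time and is no camera call.
- sign_off(): hands the job in; it is judged then, once.
Trained networks look in the newest picture that a camera, given by its name, has taken for a name from the list of things; names that differ only in an ending like _2 or _b are one class to them, and where a whole thing is asked for, a point or a joint stands for the part that bears it (a point fixed in the world has none). Each returns a list of dicts, best first, with "confidence" (0 to 1); they miss things now and then, are a little off and sometimes report something else, mostly with a low value. They report only what shows in the picture. A call takes as long as a camera call. They do not tell look-alikes from the thing itself.
- cut_out(camera, thing): "mask" (420x560 bool, what is visible of it) and "box" ([left, top, width, height] as shares, 0 to 1, of the picture: columns of its width, rows of its height, round what is visible of it).
- landmark_of(camera, thing): "at" ([column, row] as shares, 0 to 1, of the picture: columns of its width, rows of its height: a listed point, or the origin of a listed thing).
The state is a dict: "t": time; "qpos": joint angles; "qd": joint speeds; "tau": joint torques, N m; "tcp_pos": TCP position; "tcp_rot": TCP orientation; "wrist_force": force on the tool from outside, world axes, zero at the start; "wrist_torque": the same for the moment, N m; "gripper_width": finger opening in m; "grip_force": force on a finger pad.
Only numpy, scipy, OpenCV 4.12 (cv2) and the standard library are available. Lean on these libraries where they do the work, as an engineer would, in place of code of your own. Each camera call takes 0.05 s, during which the arm holds its last target. There are 200 camera calls.

## Working session

There is one attempt and no reset: what is moved stays moved. The work goes in short steps, Python scripts to look and compute and a shell command to move; the robot and the scene stay as the last step left them, time stands still between calls to the robot, and variables do not carry over. Pictures are saved under pics/ and viewed, at most 10 in all, crops included, and the job is handed in when it is done.

```bash
mkdir -p pics
cat > h.py <<'E'
import numpy as np,cv2
from rig import *
from scipy.spatial.transform import Rotation as R
def P(c):
    i=camera_info(c);return np.array(i["camera_matrix"],float),np.array(i["rvec"],float).ravel(),np.array(i["tvec"],float).ravel()
def proj(c,p):
    K,r,t=P(c);return cv2.projectPoints(np.atleast_2d(np.array(p,float)),r,t,K,None)[0].reshape(-1,2)
def ray(c,uv):
    K,r,t=P(c);Rm=cv2.Rodrigues(r)[0]
    d=Rm.T@np.linalg.inv(K)@np.array([uv[0],uv[1],1.]);return -Rm.T@t,d/np.linalg.norm(d)
def atz(c,uv,z):
    o,d=ray(c,uv);return o+d*(z-o[2])/d[2]
def px(at):return np.array(at)*[560,420]
def tri(uvs):
    A=np.zeros((3,3));b=np.zeros(3)
    for c,uv in uvs.items():
        o,d=ray(c,uv);M=np.eye(3)-np.outer(d,d);A+=M;b+=M@o
    return np.linalg.solve(A,b)
def save(c,n):
    im=snapshot(c);cv2.imwrite(f"pics/{n}.png",im[:,:,::-1]);return im
E
python3 - <<'E'
from h import *
a=save("scene","s0");b=save("top","t0")
cv2.imwrite("pics/b0.png",cv2.resize(np.hstack([a,b])[:,:,::-1],(800,300),interpolation=cv2.INTER_AREA))
np.set_printoptions(precision=3,suppress=True)
for n in ["bar_center","red_end","blue_end","jig","stop","tray","reel","carton","can","rail_low","guard_top"]:
    for c in("scene","top"):
        print(n,c,[(px(x["at"]).round(1),round(x["confidence"],2)) for x in landmark_of(c,n)][:4])
for c in("scene","top"):print(c,ray(c,(280,210)))
print(sense())
E
```

```text
bar_center scene [(array([400. , 242.8]), 0.78), (array([371.1, 212.6]), 0.57), (array([401.7, 211.8]), 0.53)]
bar_center top [(array([404.7, 283.6]), 0.68), (array([400. , 232.5]), 0.59), (array([433. , 242.3]), 0.49), (array([236.6, 196.7]), 0.44)]
red_end scene [(array([393.9, 252.8]), 0.79), (array([356.5, 203.9]), 0.59), (array([404.6, 218.7]), 0.53)]
red_end top [(array([391.1, 215.4]), 0.87), (array([423.8, 251.6]), 0.74), (array([388.4, 293.3]), 0.68), (array([396.4, 232.5]), 0.37)]
blue_end scene [(array([385.1, 221.6]), 0.9), (array([409.5, 238.4]), 0.62), (array([402.6, 198.8]), 0.46)]
blue_end top [(array([402.1, 251.2]), 0.87), (array([440.2, 234.3]), 0.78), (array([397.5, 232.3]), 0.7), (array([415.5, 284.6]), 0.58)]
jig scene [(array([221.4, 238.3]), 0.81)]
jig top [(array([236.2, 195.9]), 0.85)]
stop scene []
stop top []
tray scene [(array([252.4, 293.5]), 0.61)]
tray top [(array([242.3, 275.8]), 0.92), (array([398.2, 231.1]), 0.68), (array([388.3, 218.5]), 0.43)]
reel scene [(array([186. , 255.6]), 0.68)]
reel top [(array([196.7, 205. ]), 0.81)]
carton scene [(array(
[... 376 characters left out ...]
6, 187.9]), 0.67), (array([199. , 205.7]), 0.59), (array([400.8, 250.3]), 0.38)]
scene (array([-0.205,  0.285,  0.967]), array([ 0.637, -0.32 , -0.702]))
top (array([ 0.465, -0.095,  1.261]), array([ 0.111,  0.021, -0.994]))
{'t': 1.2, 'qpos': array([ 1.244,  0.469, -0.049,  1.532,  0.024,  1.141, -0.082]), 'qd': array([ 0.001,  0.001, -0.002, -0.   , -0.002, -0.   ,  0.   ]), 'tau': array([  0.001, -51.017,  -0.046, -23.801,   0.011,   0.001,   0.   ]), 'tcp_pos': array([ 0.198, -0.645,  0.256]), 'tcp_rot': array([-3.142, -0.   ,  0.298]), 'wrist_force': array([-1.174,  0.067, -0.007]), 'wrist_torque': array([-0.026,  0.056, -0.087]), 'grip_force': 0.0, 'gripper_width': 0.08581807374967401}
```

View pics/s0.png

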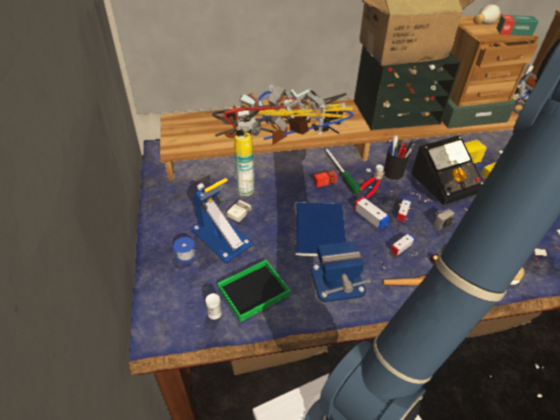

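View pics/t0.png

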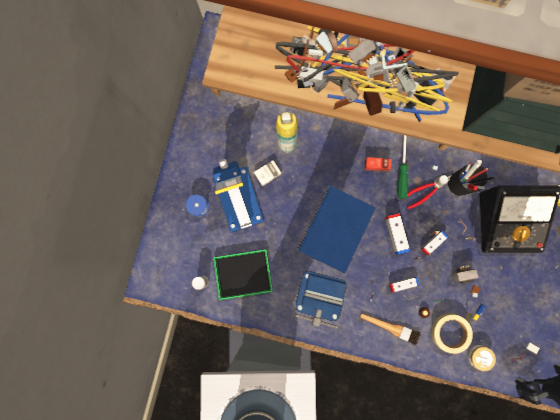

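The top picture shows three look-alike bars: (398,234), (434,242) and (404,284). The first is clearly the largest, with its red end at (391,216) and its blue end at (402,251). The jig is at (237,200), tray (243,275), reel (197,205), carton (268,173) and can (199,283).

```bash
cat >> h.py <<'E'
from scipy.optimize import least_squares
def pose2(obs,pts,x0):
    # obs list of (cam, idx, uv); fit x,y,yaw at z given in pts
    def f(q):
        c,s=np.cos(q[2]),np.sin(q[2]);M=np.array([[c,-s,0],[s,c,0],[0,0,1]])
        W=pts@M.T+[q[0],q[1],0]
        return np.concatenate([proj(c_,W[i])[0]-uv for c_,i,uv in obs])
    r=least_squares(f,x0,loss="soft_l1");return r.x,r.fun.reshape(-1,2)
JP=np.array([[0,0,0],[-.0799,0,.035],[-.0065,0,.2079],[.041,0,.1256]])
E
python3 - <<'E'
from h import *
np.set_printoptions(precision=3,suppress=True)
print("K",P("top")[0][0],P("scene")[0][0])
o=[("scene",0,(221.4,238.3)),("top",0,(236.2,195.9)),("scene",1,(239.1,247.1)),("top",1,(244.4,222.7)),("scene",2,(216.7,183.7)),("top",2,(229.6,187.9))]
print("jig",*pose2(o,JP,[.6,.1,0]))
t=cv2.imread("pics/t0.png");s=cv2.imread("pics/s0.png")
# bar color ends near target
for c,im,(x0,x1,y0,y1) in (("top",t,(380,415,208,260)),("scene",s,(350,393,190,235))):
    h=cv2.cvtColor(im,cv2.COLOR_BGR2HSV)[y0:y1,x0:x1].astype(int);b=im[y0:y1,x0:x1].astype(int)
    red=((h[...,0]<10)|(h[...,0]>170))&(h[...,1]>120)&(h[...,2]>80)
    blu=(h[...,0]>100)&(h[...,0]<125)&(h[...,1]>150)&(h[...,2]>120)
    wh=(h[...,1]<60)&(h[...,2]>130)
    for n,m in(("red",red),("blue",blu),("white",wh)):
        ys,xs=np.nonzero(m);print(c,n,len(xs),xs.mean()+x0,ys.mean()+y0)
print("bar", atz("top",(391,216),.036),atz("top",(402,251),.036))
for n in("tray","jig"):
  for c in("top",):
    m=cut_out(c,n)[0]["mask"];r=cv2.minAreaRect(np.argwhere(m)[:,::-1].astype(np.float32));bp=cv2.boxPoints(r)
    print(n,[atz(c,q,.022 if n=="tray" else 0.006)[:2] for q in bp])
m=cut_out("top","bar_center")
for x in m: print("barmask",cv2.minAreaRect(np.argwhere(x["mask"])[:,::-1].astype(np.float32)),x["confidence"])
for n in("reel","carton","can"):
    print(n,[atz("top",px(x["at"]),0) for x in landmark_of("top",n)])
a=cv2.resize(t[205:262,375:450],(400,304),interpolation=cv2.INTER_CUBIC);b=cv2.resize(t[150:240,180:285],(400,343),interpolation=cv2.INTER_CUBIC)
d=cv2.resize(s[160:270,165:265],(400,440),interpolation=cv2.INTER_CUBIC)
e=cv2.resize(s[185:260,350:420],(400,428)[:2],interpolation=cv2.INTER_CUBIC)
cv=np.zeros((600,800,3),np.uint8);cv[:304,:400]=a;cv[:343,400:]=b
cv2.imwrite("pics/c0.png",cv)
E
```

```text
K [438.931   0.    289.121] [437.803   0.    274.844]
jig [0.644 0.052 0.269] [[-0.567 -1.995]
 [ 2.451  1.645]
 [-2.625 -2.808]
 [ 0.474  0.217]
 [-0.119  0.848]
 [-0.206  0.289]]
top red 46 394.4347826086956 214.67391304347825
top blue 28 403.32142857142856 251.14285714285714
top white 479 397.8517745302714 233.58872651356995
scene red 87 364.02298850574715 197.06896551724137
scene blue 71 383.6619718309859 222.05633802816902
scene white 411 370.43552311435525 210.98296836982968
bar [ 0.58  -0.379  0.036] [ 0.482 -0.406  0.036]
tray [array([0.651, 0.199]), array([0.65 , 0.134]), array([0.592, 0.134]), array([0.593, 0.199])]
jig [array([0.741, 0.145]), array([0.776, 0.044]), array([ 0.577, -0.024]), array([0.543, 0.075])]
barmask ((397.3960876464844, 233.2848663330078), (39.10590744018555, 15.117620468139648), 75.52970886230469) 0.68
barmask ((403.6321105957031, 283.9622497558594), (9.615238189697266, 27.884191513061523), 74.05460357666016) 0.66
barmask ((434.25006103515625, 242.25003051757812), (10.606600761413574, 28.284271240234375), 45.0) 0.58
barmask ((236.0, 192.50001525878906), (73.04861450195312, 37.631107330322266), 71.56504821777344) 0.5
reel [array([0.624, 0.173, 0.   ])]
carton [array([ 0.715, -0.037, -0.   ])]
can [array([ 0.575, -0.388,  0.   ]), array([0.403, 0.152, 0.   ])]
```

View pics/c0.png

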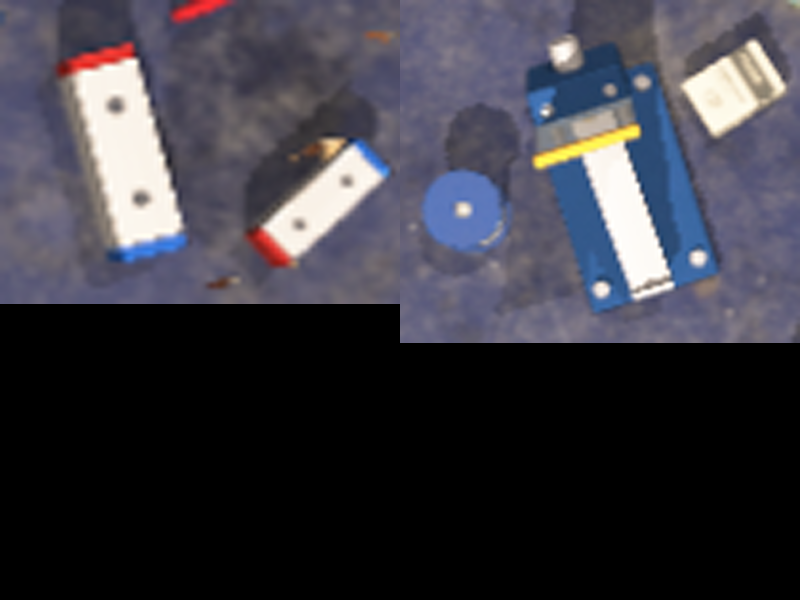

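The crop confirms the large bar: red end up at top-picture (391,216), blue end at (402,251). The smaller bar is right of it. Next I fit the poses.

Run:
```python
from h import *
from scipy.optimize import minimize
np.set_printoptions(precision=4,suppress=True)
t=cv2.imread("pics/t0.png");s=cv2.imread("pics/s0.png")
# jig
J=np.array([[-.0065,.035,.2079],[-.0065,-.035,.2079],[-.085,.05,.012],[-.085,-.05,.012],[.085,-.05,.012],[-.0799,0,.035]])
f=lambda X,Y:(180+(X-400)/3.81-.3,150+Y/3.81-.3)
o=[("top",i,f(*p)) for i,p in enumerate([(537,160),(639,132),(592,313),(718,270),(655,65)])]
h=cv2.cvtColor(s,cv2.COLOR_BGR2HSV)
m=np.zeros(h.shape[:2],bool);r=h[170:200,190:235];m[170:200,190:235]=(r[...,0]>18)&(r[...,0]<35)&(r[...,1]>130)&(r[...,2]>120)
rc=cv2.boxPoints(cv2.minAreaRect(np.argwhere(m)[:,::-1].astype(np.float32)));rc=rc[np.argsort(rc[:,0])]
print(rc)
o+=[("scene",0,rc[:2].mean(0)),("scene",1,rc[2:].mean(0)),("scene",5,(239.1,247.1))]
q,res=pose2(o,J,[.644,.052,.27]);print("jig",q);print(res)
# tray
T=np.array([[.06,.075,.022],[.06,-.075,.022],[-.06,-.075,.022],[-.06,.075,.022]])
g=[]
for c,im,b in(("top",t,(205,240,280,310)),("scene",s,(205,250,300,330))):
    hh=cv2.cvtColor(im,cv2.COLOR_BGR2HSV);mm=np.zeros(hh.shape[:2],np.uint8);x0,y0,x1,y1=b
    k=hh[y0:y1,x0:x1];mm[y0:y1,x0:x1]=((k[...,0]>50)&(k[...,0]<80)&(k[...,1]>110)&(k[...,2]>60))
    pts=np.argwhere(mm)[:,::-1].astype(np.int32);hu=cv2.convexHull(pts)
    qd=cv2.boxPoints(cv2.minAreaRect(hu)) if c=="top" else cv2.approxPolyDP(hu,4,True).reshape(-1,2)
    print(c,qd.round(1).tolist())
    if c=="top":
        for i,qq in enumerate(sorted(qd.tolist(),key=lambda p:p[0])):pass
        L=sorted(qd.tolist());l=sorted(L[:2],key=lambda p:p[1]);rr=sorted(L[2:],key=lambda p:p[1])
        g=[("top",0,l[0]),("top",1,rr[0]),("top",2,rr[1]),("top",3,l[1])]
print("tray",*pose2(g,T,[.43,.05,.2]))
# bar silhouettes
B=np.array([[x,y,z] for x in(-.055,.055) for y in(-.017,.017) for z in(0,.036)])
M={}
for c,p in(("top",(397,233)),("scene",(371,212))):
    snapshot(c)
    L=[x for x in cut_out(c,"bar_center")]
    M[c]=min(L,key=lambda x:np.hypot(*(np.argwhere(x["mask"])[:,::-1].mean(0)-p)))["mask"]
    print(c,M[c].sum(),np.argwhere(M[c])[:,::-1].mean(0))
def cost(v,cs=("top","scene")):
    e=0
    for c in cs:
        M_=R.from_euler("z",v[2]).as_matrix();W=B@M_.T+[v[0],v[1],0]
        im=np.zeros((1680,2240),np.uint8);cv2.fillConvexPoly(im,cv2.convexHull(((proj(c,W)+.5)*4-.5).round().astype(np.int32)),1)
        a=cv2.resize(im.astype(np.float32),(560,420),interpolation=cv2.INTER_AREA);e+=np.abs(a-M[c]).sum()
    return e
for cs in(("top",),("scene",),("top","scene")):
    r=minimize(cost,[.531,-.39,.27],args=(cs,),method="Nelder-Mead",options=dict(initial_simplex=[[.531,-.39,.27],[.54,-.39,.27],[.531,-.38,.27],[.531,-.39,.35]]));print("bar",r.x,r.fun)
```

```text
[[201.7326 192.8801]
 [209.5851 199.4927]
 [218.718  172.7099]
 [226.5705 179.3226]]
jig [0.6412 0.0526 0.2978]
[[-0.3456  2.1001]
 [ 0.4342  0.6548]
 [-0.1342 -0.3774]
 [ 0.2266  0.14  ]
 [-0.9935 -1.7228]
 [ 0.0658 -4.9823]
 [ 4.7073  3.5553]
 [-1.8823 -2.3713]]
top [[212.3000030517578, 257.0], [265.8999938964844, 248.6999969482422], [272.3999938964844, 291.3999938964844], [218.89999389648438, 299.6000061035156]]
scene [[290, 290], [240, 321], [218, 282], [266, 260]]
tray [0.4247 0.0395 0.141 ] [[ 0.6154  0.0413]
 [-0.2292 -0.0441]
 [-0.3281 -0.114 ]
 [ 0.0132  0.1232]]
top 573 [397.6649 233.1152]
scene 584 [370.5103 212.4658]
bar [ 0.5328 -0.4004  0.209 ] 41.6875
bar [ 0.5335 -0.3975  0.2099] 28.375
bar [ 0.5333 -0.3992  0.2322] 92.3125
```

```bash
python3 -m creep '[{"roll":4.5},{"tx":3.9,"ty":-1.86,"tz":1},{"tx":3.9,"ty":-1.86,"tz":1},{"tx":3.9,"ty":-1.86,"tz":1},{"tx":3.9,"ty":-1.86,"tz":2},{"tx":3.9,"ty":-1.86,"tz":2},{"tx":3.9,"ty":-1.86,"tz":2},{"tx":3.9,"ty":-1.86,"tz":2},{"tx":3.9,"ty":-1.86,"tz":2},{"tx":3.86,"ty":-1.82,"tz":2}]' 50
python3 - <<'E'
from h import *
np.set_printoptions(precision=4,suppress=True)
t=cv2.imread("pics/t0.png")
h=cv2.cvtColor(t,cv2.COLOR_BGR2HSV)
rows=[]
for y in range(192,226):
    xs=[x for x in range(226,258) if h[y,x,1]<60 and h[y,x,2]>150]
    if xs: rows.append((y,xs[0],xs[-1],(xs[0]+xs[-1])/2))
r=np.array(rows);print(r[::4])
r=r[(r[:,0]>194)&(r[:,0]<222)]
k=np.polyfit(r[:,0],r[:,3],1);print(k, (r[:,2]-r[:,1]+1).mean())
# fit: rail centre line + base corners + guard ends
f=lambda X,Y:(180+(X-400)/3.81-.3,150+Y/3.81-.3)
obs=[((-.085,.05,.012),(592,313)),((-.085,-.05,.012),(718,270)),((.085,-.05,.012),(655,65)),((-.0065,.035,.2079),(537,160)),((-.0065,-.035,.2079),(639,132))]
def F(q):
    M=R.from_euler("z",q[2]).as_matrix();g=lambda p:proj("top",M@np.array(p)+[q[0],q[1],0])[0]
    e=[]
    for p,c in obs:e+=list((g(p)-f(*c))*.6)
    for d in(.14,.12,.10,.08):
        u=g((.05-d*.866,0,.11-d*.5));e.append((u[0]-np.polyval(k,u[1]))*1.5)
    return np.array(e)
s=least_squares(F,[.642,.052,.28],loss="soft_l1");print(s.x,s.fun)
print(sense())
E
```

```text
[[192.  228.  240.  234. ]
 [196.  229.  241.  235. ]
 [200.  231.  242.  236.5]
 [204.  232.  244.  238. ]
 [208.  234.  245.  239.5]
 [212.  235.  247.  241. ]
 [216.  237.  257.  247. ]
 [220.  238.  250.  244. ]
 [224.  231.  251.  241. ]]
[  0.4597 144.5476] 13.703703703703704
[0.642  0.0518 0.3118] [ 0.3869 -0.3302  0.5103 -0.2987 -0.6972 -1.253   0.0662  1.1752  0.4589
  0.0802 -1.3778 -0.5718  0.2453  1.0736]
{'t': 1.7, 'qpos': array([ 1.2441,  0.4686, -0.0486,  1.5325,  0.0241,  1.141 , -0.0823]), 'qd': array([-0.0005, -0.002 , -0.0011, -0.0001,  0.0016,  0.0005, -0.0014]), 'tau': array([ -0.0011, -51.016 ,  -0.0471, -23.8012,   0.0108,   0.0009,
        -0.    ]), 'tcp_pos': array([ 0.1981, -0.6453,  0.2563]), 'tcp_rot': array([ 3.1415, -0.    ,  0.2978]), 'wrist_force': array([-0.3499,  0.2754, -0.9018]), 'wrist_torque': array([-0.003 , -0.0171,  0.0154]), 'grip_force': 0.0, 'gripper_width': 0.08542402869591055}schema error: expected keys claw, tx, ty, tz, roll
```

```bash
python3 -m creep '[{"claw":1,"tx":0,"ty":0,"tz":0,"roll":4.5},{"claw":1,"tx":3.9,"ty":-1.86,"tz":1,"roll":0},{"claw":1,"tx":3.9,"ty":-1.86,"tz":1,"roll":0},{"claw":1,"tx":3.9,"ty":-1.86,"tz":1,"roll":0},{"claw":1,"tx":3.9,"ty":-1.86,"tz":2,"roll":0},{"claw":1,"tx":3.9,"ty":-1.86,"tz":2,"roll":0},{"claw":1,"tx":3.9,"ty":-1.86,"tz":2,"roll":0},{"claw":1,"tx":3.9,"ty":-1.86,"tz":2,"roll":0},{"claw":1,"tx":3.9,"ty":-1.86,"tz":2,"roll":0},{"claw":1,"tx":3.86,"ty":-1.82,"tz":2,"roll":0}]' 50
python3 - <<'E'
from h import *
np.set_printoptions(precision=4,suppress=True)
k=np.polyfit([192,196,200,204,208,212,220],[234,235,236.5,238,239.5,241,244],1)
f=lambda X,Y:(180+(X-400)/3.81-.3,150+Y/3.81-.3)
obs=[((-.085,.05,.012),(592,313)),((-.085,-.05,.012),(718,270)),((.085,-.05,.012),(655,65)),((-.0065,.035,.2079),(537,160)),((-.0065,-.035,.2079),(639,132))]
def F(q):
    M=R.from_euler("z",q[2]).as_matrix();g=lambda p:proj("top",M@np.array(p)+[q[0],q[1],0])[0]
    e=[]
    for p,c in obs:e+=list((g(p)-f(*c))*.6)
    for d in(.14,.12,.10,.08):
        u=g((.05-d*.866,0,.11-d*.5));e.append((u[0]-np.polyval(k,u[1]))*1.5)
    return np.array(e)
s=least_squares(F,[.642,.052,.28],loss="soft_l1");print(s.x,s.fun)
print(sense()["tcp_pos"],sense()["tcp_rot"],sense()["qpos"])
E
```

```text
t: 2.95
tcp_pos: [0.5051, -0.4053, 0.1059]
tcp_rot: [3.141, -0.0, 0.219]
wrist_force: [-0.1, 0.4, 0.7]
gripper_width: 0.0855
grip_force: 0.0
[0.6419 0.0526 0.2861] [-0.3072 -0.4164 -0.0191  0.1271 -0.3572 -1.1138 -0.2441  1.0117  0.281
  0.3351 -0.1808 -0.0216  0.1399  0.3035]
[ 0.5051 -0.4053  0.1059] [ 3.1411 -0.0004  0.2192] [ 0.686   0.5798 -0.1053  1.7315  0.078   0.8337 -0.8063]
```

```bash
python3 -m creep '[{"claw":1,"tx":0,"ty":0,"tz":3.5,"roll":0},{"claw":1,"tx":0,"ty":0,"tz":3,"roll":0},{"claw":1,"tx":0,"ty":0,"tz":1,"roll":0},{"claw":0,"tx":0,"ty":0,"tz":0,"roll":0},{"claw":0,"tx":0,"ty":0,"tz":0,"roll":0},{"claw":0,"tx":0,"ty":0,"tz":0,"roll":0},{"claw":0,"tx":0,"ty":0,"tz":0,"roll":0},{"claw":0,"tx":0,"ty":0,"tz":0,"roll":0}]' 50
python3 - <<'E'
from h import *
im=save("top","t1");s=save("scene","s1")
cv=np.hstack([cv2.resize(im[190:290,350:460],(400,364)),cv2.resize(s[160:260,330:440],(400,364))])
cv2.imwrite("pics/c1.png",cv[:,:,::-1])
for c in("top","scene"):
  for n in("red_end","blue_end","bar_center"):print(c,n,[(px(x["at"]).round(1),round(x["confidence"],2)) for x in landmark_of(c,n)])
E
```

```text
t: 3.95
tcp_pos: [0.5048, -0.4067, 0.0329]
tcp_rot: [3.139, -0.002, 0.219]
wrist_force: [-0.7, 0.4, 6.6]
gripper_width: 0.0333
grip_force: 51.9
top red_end [(array([391.6, 217.8]), 0.87), (array([389.8, 292.4]), 0.64)]
top blue_end [(array([401.1, 250.3]), 0.83), (array([414.8, 281.4]), 0.57)]
top bar_center [(array([401.9, 286.2]), 0.73), (array([399.3, 233.8]), 0.67), (array([244.2, 223.5]), 0.38)]
scene red_end [(array([357.4, 202.6]), 0.73)]
scene blue_end [(array([383.6, 224.8]), 0.9), (array([219.6, 239.6]), 0.3)]
scene bar_center [(array([370.7, 209.6]), 0.72)]
```

View pics/c1.png

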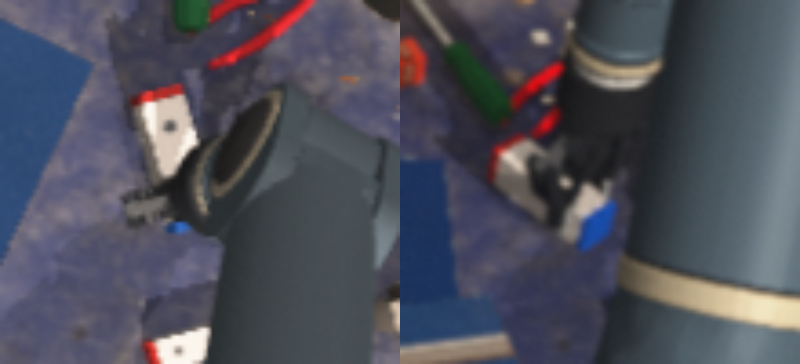

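```bash
python3 -m creep '[{"claw":0,"tx":0,"ty":0,"tz":-4,"roll":0},{"claw":0,"tx":0,"ty":0,"tz":-5,"roll":-3.84},{"claw":0,"tx":0.9,"ty":-4,"tz":-5,"roll":0},{"claw":0,"tx":0.9,"ty":-5,"tz":-2.7,"roll":0},{"claw":0,"tx":0.9,"ty":-5.2,"tz":0,"roll":0},{"claw":0,"tx":0.9,"ty":-5.2,"tz":0,"roll":0},{"claw":0,"tx":0.9,"ty":-5.2,"tz":0,"roll":0},{"claw":0,"tx":0.9,"ty":-5.2,"tz":0,"roll":0},{"claw":0,"tx":0.9,"ty":-5.2,"tz":2,"roll":0},{"claw":0,"tx":0.84,"ty":-5.2,"tz":4,"roll":0}]'
python3 -m creep '[{"claw":0,"tx":0,"ty":0,"tz":0,"roll":0}]'
cat >> h.py <<'E'
JX,JY,JW=.642,.0525,.286
def st():
    s=sense();p=s["tcp_pos"];d=np.array([p[0]-JX,p[1]-JY]);c,w=np.cos(JW),np.sin(JW)
    print("t %.2f jig mm"%s["t"],(1000*np.array([c*d[0]+w*d[1],-w*d[0]+c*d[1],p[2]])).round(1),"rot",s["tcp_rot"].round(3),"F",s["wrist_force"].round(1),"w %.4f g %.0f"%(s["gripper_width"],s["grip_force"]),"q",s["qpos"].round(2))
E
python3 -c "from h import *;st()"
```

```text
t: 5.6
tcp_pos: [0.46, -0.0029, 0.1395]
tcp_rot: [3.14, -0.004, 0.286]
wrist_force: [0.5, 0.1, -2.0]
gripper_width: 0.0336
grip_force: 51.1
t: 5.72
tcp_pos: [0.456, -0.0005, 0.1365]
tcp_rot: [-3.138, 0.006, 0.295]
wrist_force: [-0.1, 0.5, -2.3]
gripper_width: 0.0332
grip_force: 51.2
t 5.72 jig mm [-193.4    1.7  136.5] rot [-3.138  0.006  0.295] F [-0.1  0.5 -2.3] w 0.0332 g 51 q [ 0.17  0.29 -0.3   2.14  0.13  0.73 -1.49]
```

```bash
python3 -m creep '[{"claw":0,"tx":3,"ty":0.1,"tz":0,"roll":0},{"claw":0,"tx":3.5,"ty":0,"tz":0,"roll":0},{"claw":0,"tx":3,"ty":0,"tz":0,"roll":0},{"claw":0,"tx":2,"ty":0,"tz":0,"roll":0},{"claw":0,"tx":1.2,"ty":0,"tz":0,"roll":0},{"claw":0,"tx":0,"ty":0,"tz":0,"roll":0},{"claw":0,"tx":0,"ty":0,"tz":0,"roll":0}]'
python3 - <<'E'
from h import *
st()
im=save("top","t2");s=save("scene","s2")
cv=np.hstack([cv2.resize(im[150:250,180:290],(400,364)),cv2.resize(s[160:260,170:280],(400,364))])
cv2.imwrite("pics/c2.png",cv[:,:,::-1])
E
```

```text
t: 6.6
tcp_pos: [0.5805, 0.0297, 0.1387]
tcp_rot: [3.141, 0.001, 0.286]
wrist_force: [-0.1, 0.2, -2.8]
gripper_width: 0.0332
grip_force: 51.2
t 6.60 jig mm [-65.4  -4.5 138.7] rot [3.141e+00 1.000e-03 2.860e-01] F [-0.1  0.2 -2.8] w 0.0332 g 51 q [ 0.09  0.46 -0.28  1.86  0.17  0.84 -1.56]
```

View pics/c2.png

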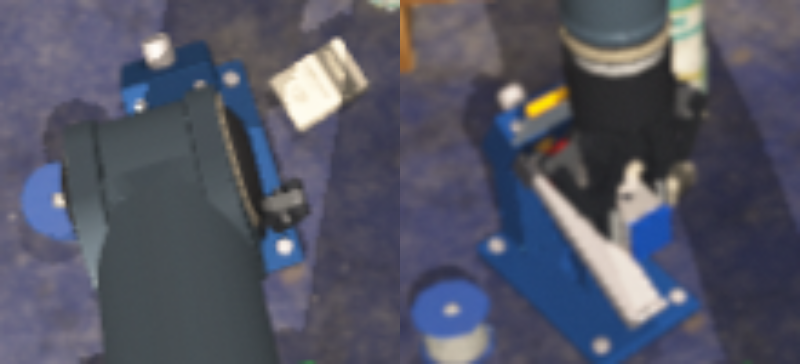

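```bash
python3 -m creep '[{"claw":0,"tx":0,"ty":-0.45,"tz":0,"roll":0},{"claw":0,"tx":0,"ty":0,"tz":0,"roll":0}]'
python3 - <<'E'
from h import *
st()
im=cv2.imread("pics/s2.png");c,w=np.cos(JW),np.sin(JW)
J=lambda x,y,z:proj("scene",[JX+c*x-w*y,JY+w*x+c*y,z])[0].round(1)
print([J(-.090,y,.124) for y in(-.0045,.0,-.009)])
# rail check: low-end edges
print("rail_low",J(-.0799,0,.035),J(-.0799,.015,.035),J(-.0799,-.015,.035),"stop corner",J(.05,.015,.11),"base",J(-.085,.05,.012),J(-.085,-.05,.012),"guard",J(-.0065,.035,.2079),J(-.0065,-.035,.2079))
h=cv2.cvtColor(im,cv2.COLOR_BGR2HSV)[205:245,225:260].astype(int)
m=(h[...,0]>100)&(h[...,0]<125)&(h[...,1]>170)&(h[...,2]>150)
n,l,s,ce=cv2.connectedComponentsWithStats(m.astype(np.uint8));print(s[1:],ce[1:]+[225,205])
E
```

```text
t: 6.95
tcp_pos: [0.5799, 0.0354, 0.139]
tcp_rot: [-3.141, -0.0, 0.287]
wrist_force: [0.1, 0.2, -2.2]
gripper_width: 0.0333
grip_force: 51.2
t 6.95 jig mm [-64.4   1.1 139. ] rot [-3.141 -0.     0.287] F [ 0.1  0.2 -2.2] w 0.0333 g 51 q [ 0.08  0.46 -0.28  1.86  0.17  0.84 -1.57]
[array([239., 224.]), array([237.7, 224.8]), array([240.4, 223.2])]
rail_low [236.9 244.7] [232.6 247.4] [241.1 242.1] stop corner [203.2 203.4] base [224.1 260.1] [252.1 242.4] guard [205.6 190.9] [227.4 179.5]
[[  9  12  10  15 102]
 [ 23  38   3   2   4]] [[238.58823529 223.81372549]
 [249.         243.5       ]]
```

Run:
```python
from h import *
a=cv2.imread("pics/s0.png")[165:265,170:280];cv2.imwrite("pics/c3.png",cv2.resize(a,(770,600),interpolation=cv2.INTER_CUBIC)[:,:,:])
```

```text
(no output)
```

View pics/c3.png

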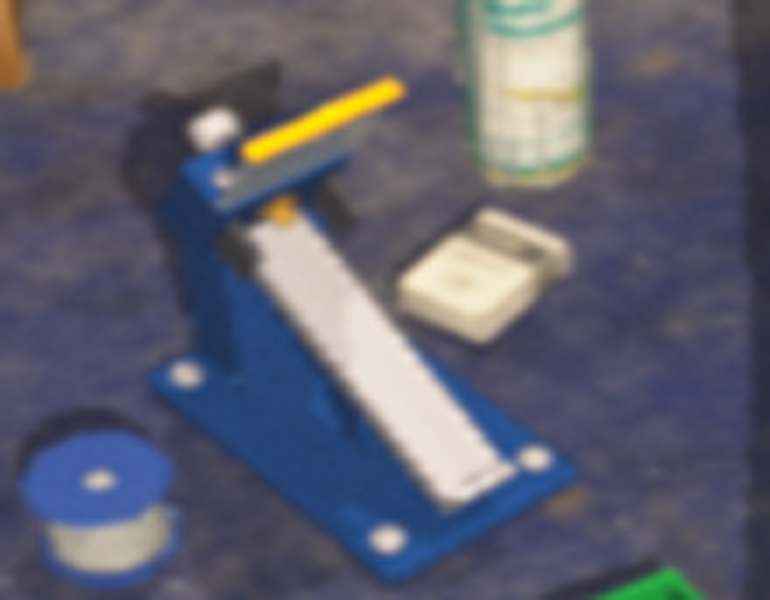

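```bash
python3 -m creep '[{"claw":0,"tx":-0.3,"ty":0.1,"tz":0.5,"roll":0},{"claw":0,"tx":0,"ty":0,"tz":0.8,"roll":0},{"claw":0,"tx":0,"ty":0,"tz":0.7,"roll":0},{"claw":0,"tx":0,"ty":0,"tz":0.7,"roll":0},{"claw":0,"tx":0,"ty":0,"tz":0.7,"roll":0},{"claw":0,"tx":0,"ty":0,"tz":0,"roll":0}]' 25
python3 -c "from h import *;st()"
```

```text
t: 7.7
tcp_pos: [0.5745, 0.0324, 0.1035]
tcp_rot: [-3.141, 0.008, 0.287]
wrist_force: [-6.9, -0.2, 1.2]
gripper_width: 0.0328
grip_force: 53.2
t 7.70 jig mm [-70.5  -0.3 103.5] rot [-3.141  0.008  0.287] F [-6.9 -0.2  1.2] w 0.0328 g 53 q [ 0.07  0.5  -0.27  1.9   0.19  0.77 -1.58]
```

```bash
python3 -m creep '[{"claw":0,"tx":0,"ty":0,"tz":0.6,"roll":0},{"claw":0,"tx":0,"ty":0,"tz":0.6,"roll":0},{"claw":0,"tx":0,"ty":0,"tz":0.5,"roll":0},{"claw":0,"tx":0,"ty":0,"tz":0,"roll":0}]' 25
python3 - <<'E'
from h import *
st()
s=save("scene","s3")
cv2.imwrite("pics/c4.png",cv2.resize(s[160:260,170:280],(770,600),interpolation=cv2.INTER_CUBIC)[:,:,::-1])
E
```

```text
t: 8.2
tcp_pos: [0.5754, 0.0326, 0.0869]
tcp_rot: [-3.141, 0.005, 0.287]
wrist_force: [-6.5, -0.7, 1.9]
gripper_width: 0.0338
grip_force: 55.9
t 8.20 jig mm [-69.5  -0.3  86.9] rot [-3.141  0.005  0.287] F [-6.5 -0.7  1.9] w 0.0338 g 56 q [ 0.07  0.53 -0.26  1.91  0.2   0.74 -1.59]
```

View pics/c4.png

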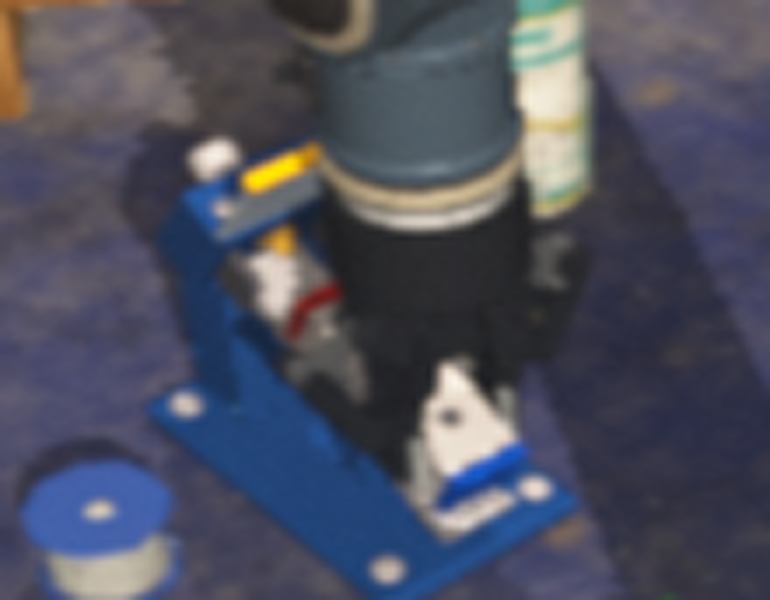

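```bash
python3 -m creep '[{"claw":0,"tx":0,"ty":0,"tz":0.5,"roll":0},{"claw":0.6,"tx":0,"ty":0,"tz":0,"roll":0},{"claw":0.6,"tx":0,"ty":0,"tz":0,"roll":0},{"claw":0.6,"tx":0,"ty":0,"tz":0,"roll":0},{"claw":0.6,"tx":-1,"ty":0,"tz":-3.5,"roll":0},{"claw":0.6,"tx":-2,"ty":0,"tz":-3,"roll":0},{"claw":0.25,"tx":-2.5,"ty":0,"tz":0,"roll":0},{"claw":0.25,"tx":0,"ty":0,"tz":0,"roll":0},{"claw":0.25,"tx":0,"ty":0,"tz":0,"roll":0}]' 25
python3 - <<'E'
from h import *
st()
s=save("scene","s4");t=save("top","t4")
cv=np.hstack([cv2.resize(t[150:250,180:290],(400,364)),cv2.resize(s[160:260,170:280],(400,364))])
cv2.imwrite("pics/c5.png",cv[:,:,::-1])
E
```

```text
t: 9.38
tcp_pos: [0.5258, 0.0176, 0.148]
tcp_rot: [3.141, -0.001, 0.286]
wrist_force: [-0.5, 0.3, 0.2]
gripper_width: 0.0213
grip_force: 0.0
t 9.38 jig mm [-121.3   -0.7  148. ] rot [ 3.141e+00 -1.000e-03  2.860e-01] F [-0.5  0.3  0.2] w 0.0213 g 0 q [ 0.12  0.37 -0.3   1.98  0.15  0.8  -1.54]
```

View pics/c5.png

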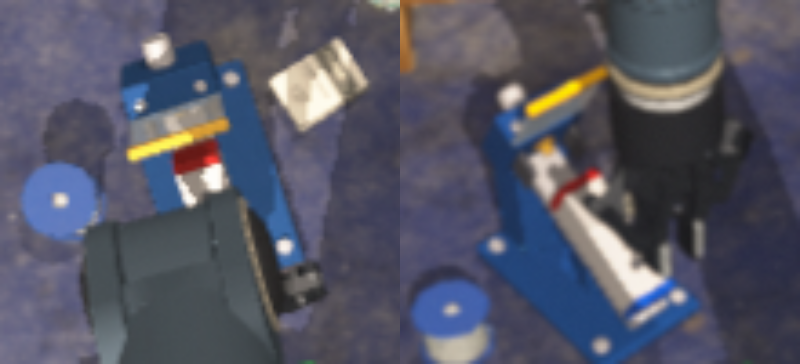

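```bash
python3 -m creep '[{"claw":0.25,"tx":-0.6,"ty":0,"tz":3.3,"roll":0},{"claw":0.25,"tx":0,"ty":-0.05,"tz":3.3,"roll":0},{"claw":0.25,"tx":0.7,"ty":0,"tz":0,"roll":0},{"claw":0.25,"tx":0.8,"ty":0,"tz":0,"roll":0},{"claw":0.25,"tx":0.8,"ty":0,"tz":-0.3,"roll":0},{"claw":0.25,"tx":0,"ty":0,"tz":0,"roll":0}]' 60
python3 -c "from h import *;st()"
python3 -m creep '[{"claw":0.25,"tx":0.8,"ty":0,"tz":-0.5,"roll":0},{"claw":0.25,"tx":0.6,"ty":0,"tz":-0.35,"roll":0},{"claw":0.25,"tx":0,"ty":0,"tz":0,"roll":0}]'
python3 - <<'E'
from h import *
st();snapshot("scene");snapshot("top")
for c in("scene","top"):
  for n in("red_end","blue_end"):print(c,n,[(px(x["at"]).round(1),round(x["confidence"],2)) for x in landmark_of(c,n)])
E
```

```text
t: 10.22
tcp_pos: [0.5415, 0.0228, 0.0857]
tcp_rot: [3.141, -0.001, 0.286]
wrist_force: [-3.5, -0.8, 2.3]
gripper_width: 0.0211
grip_force: 1.5
t 10.22 jig mm [-104.8   -0.2   85.7] rot [ 3.141e+00 -1.000e-03  2.860e-01] F [-3.5 -0.8  2.3] w 0.0211 g 1 q [ 0.09  0.48 -0.27  1.99  0.2   0.69 -1.58]
t: 10.6
tcp_pos: [0.5556, 0.0269, 0.094]
tcp_rot: [3.141, -0.002, 0.286]
wrist_force: [-2.3, -0.6, 1.2]
gripper_width: 0.0216
grip_force: 1.0
t 10.60 jig mm [-90.1  -0.2  94. ] rot [ 3.141e+00 -2.000e-03  2.860e-01] F [-2.3 -0.6  1.2] w 0.0216 g 1 q [ 0.08  0.49 -0.27  1.95  0.19  0.72 -1.58]
scene red_end [(array([394.4, 252.7]), 0.59), (array([213.7, 206.9]), 0.57), (array([398.3, 218.1]), 0.45), (array([232.9, 237.3]), 0.43)]
scene blue_end [(array([235.4, 237.4]), 0.61), (array([408.1, 240.4]), 0.5), (array([407.2, 203.4]), 0.43)]
top red_end [(array([420.8, 251.5]), 0.75), (array([391. , 290.8]), 0.64), (array([229.1, 185.5]), 0.62)]
top blue_end [(array([443.2, 237.2]), 0.62), (array([417.2, 281.6]), 0.59)]
```

```bash
python3 -m creep '[{"claw":0.25,"tx":0.5,"ty":0,"tz":-0.29,"roll":0},{"claw":0.25,"tx":0.4,"ty":0,"tz":-0.23,"roll":0},{"claw":0.25,"tx":0,"ty":0,"tz":0,"roll":0}]'
python3 -m creep '[{"claw":0.25,"tx":0.4,"ty":0,"tz":-0.23,"roll":0},{"claw":0.25,"tx":0,"ty":0,"tz":0,"roll":0}]'
python3 -m creep '[{"claw":0.25,"tx":0.4,"ty":0,"tz":-0.23,"roll":0},{"claw":0.25,"tx":0,"ty":0,"tz":0,"roll":0}]'
python3 -c "from h import *;st()"
```

```text
t: 11.28
tcp_pos: [0.5628, 0.0291, 0.0983]
tcp_rot: [-3.142, 0.001, 0.286]
wrist_force: [-3.1, -0.2, -1.2]
gripper_width: 0.0215
grip_force: 1.5
t: 11.52
tcp_pos: [0.5661, 0.03, 0.1004]
tcp_rot: [-3.142, 0.002, 0.286]
wrist_force: [-5.5, -0.9, -2.3]
gripper_width: 0.0215
grip_force: 2.4
t: 11.78
tcp_pos: [0.5693, 0.0309, 0.1024]
tcp_rot: [-3.141, 0.004, 0.286]
wrist_force: [-5.3, -2.2, -4.2]
gripper_width: 0.0213
grip_force: 2.9
t 11.78 jig mm [-75.8  -0.2 102.4] rot [-3.141  0.004  0.286] F [-5.3 -2.2 -4.2] w 0.0213 g 3 q [ 0.08  0.5  -0.27  1.91  0.19  0.76 -1.58]
```

```bash
for i in 1; do python3 -m creep '[{"claw":0.25,"tx":0.4,"ty":0,"tz":-0.2,"roll":0},{"claw":0.25,"tx":0,"ty":0,"tz":0,"roll":0}]'
python3 -m creep '[{"claw":0.25,"tx":0.3,"ty":0,"tz":-0.1,"roll":0},{"claw":0.25,"tx":0,"ty":0,"tz":0,"roll":0}]'
python3 -m creep '[{"claw":0.25,"tx":0.3,"ty":0,"tz":-0.1,"roll":0},{"claw":0.25,"tx":0,"ty":0,"tz":0,"roll":0}]'; done
python3 - <<'E'
from h import *
st();s=save("scene","s5");t=save("top","t5")
for n in("red_end","blue_end"):print(n,[(px(x["at"]).round(1),round(x["confidence"],2)) for x in landmark_of("scene",n)])
E
```

```text
t: 12.02
tcp_pos: [0.5699, 0.0308, 0.1027]
tcp_rot: [-3.141, 0.012, 0.286]
wrist_force: [-9.0, -4.3, -5.4]
gripper_width: 0.0213
grip_force: 5.2
t: 12.28
tcp_pos: [0.5703, 0.0307, 0.1026]
tcp_rot: [-3.141, 0.018, 0.285]
wrist_force: [-14.1, -5.4, -5.8]
gripper_width: 0.0215
grip_force: 7.2
t: 12.52
tcp_pos: [0.5706, 0.0307, 0.1027]
tcp_rot: [-3.141, 0.025, 0.285]
wrist_force: [-17.0, -5.5, -6.1]
gripper_width: 0.0216
grip_force: 9.4
t 12.53 jig mm [-74.7  -0.7 102.7] rot [-3.141  0.025  0.285] F [-17.   -5.5  -6.1] w 0.0216 g 9 q [ 0.08  0.51 -0.27  1.9   0.19  0.79 -1.58]
red_end [(array([395. , 253.2]), 0.59), (array([209.2, 200.4]), 0.55), (array([401.2, 217.8]), 0.53)]
blue_end [(array([230.5, 234.5]), 0.75), (array([408.3, 200.8]), 0.54), (array([411.7, 241.5]), 0.44)]
```

```bash
python3 -m creep '[{"claw":0.25,"tx":0,"ty":0,"tz":0,"roll":0},{"claw":0.25,"tx":0,"ty":0,"tz":0,"roll":0},{"claw":0.25,"tx":-1.5,"ty":0,"tz":0.2,"roll":0},{"claw":0.25,"tx":-2,"ty":0,"tz":0.9,"roll":0},{"claw":0.25,"tx":-2.5,"ty":0,"tz":0.5,"roll":0},{"claw":0.25,"tx":-1,"ty":0,"tz":-4,"roll":0},{"claw":0.7,"tx":0,"ty":0,"tz":-4,"roll":0},{"claw":0.7,"tx":-4,"ty":0,"tz":-2,"roll":0},{"claw":0.7,"tx":-6,"ty":0,"tz":0,"roll":0},{"claw":0.7,"tx":0,"ty":0,"tz":0,"roll":0}]'
cat >> h.py <<'E'
def J2(c_,x,y,z):
    c,w=np.cos(JW),np.sin(JW);return proj(c_,[JX+c*x-w*y,JY+w*x+c*y,z])[0].round(1)
def rl(c_,d,h,y=0): return J2(c_,.05-d*.866-h*.5,y,.11-d*.5+h*.866)
def comps(im,col,box):
    x0,x1,y0,y1=box;h=cv2.cvtColor(im,cv2.COLOR_RGB2HSV)[y0:y1,x0:x1].astype(int)
    m=((h[...,0]>105)&(h[...,0]<125)&(h[...,1]>180)&(h[...,2]>140)) if col=="blue" else (((h[...,0]<8)|(h[...,0]>172))&(h[...,1]>130)&(h[...,2]>70))
    n,l,s,ce=cv2.connectedComponentsWithStats(m.astype(np.uint8));return [(a[4],(b+[x0,y0]).round(1)) for a,b in zip(s[1:],ce[1:]) if a[4]>8]
E
python3 - <<'E'
from h import *
st();print("home blue/red pred",rl("scene",.11,.018),rl("scene",0,.018))
s=save("scene","s6");t=save("top","t6")
for c in("scene","top"):
  for n in("red_end","blue_end"):print(c,n,[(px(x["at"]).round(1),round(x["confidence"],2)) for x in landmark_of(c,n)])
for d in(0,.01,.02,.03,.04):print(d,"top red",rl("top",d+.004,.036),"scene blue",rl("scene",d+.11,.018),"scene red top",rl("scene",d+.004,.036))
print("scene",comps(s,"blue",(200,260,180,260)),comps(s,"red",(190,260,170,260)))
print("top",comps(t,"blue",(215,270,175,240)),comps(t,"red",(215,270,160,240)))
E
```

```text
t: 13.98
tcp_pos: [0.4151, -0.0147, 0.1919]
tcp_rot: [3.139, -0.002, 0.285]
wrist_force: [0.5, 0.7, 0.6]
gripper_width: 0.06
grip_force: 0.0
t 13.97 jig mm [-236.6   -0.4  191.9] rot [ 3.139e+00 -2.000e-03  2.850e-01] F [0.5 0.7 0.6] w 0.0600 g 0 q [ 0.23  0.14 -0.32  2.17  0.06  0.83 -1.42]
home blue/red pred [230.6 231. ] [209.  198.7]
scene red_end [(array([216.8, 212. ]), 0.63)]
scene blue_end [(array([238.7, 243.5]), 0.86)]
top red_end [(array([234.8, 192.9]), 0.97), (array([423.2, 248.6]), 0.77), (array([388.7, 289.2]), 0.74), (array([239.2, 210.6]), 0.68)]
top blue_end [(array([245.4, 224.8]), 0.96), (array([441.3, 236.5]), 0.77), (array([417.8, 281.6]), 0.57)]
0 top red [229.  180.5] scene blue [230.6 231. ] scene red top [211.1 197.4]
0.01 top red [230.2 184. ] scene blue [232.6 233.9] scene red top [213.1 200.4]
0.02 top red [231.4 187.5] scene blue [234.6 236.9] scene red top [215.1 203.3]
0.03 top red [232.6 190.9] scene blue [236.6 239.9] scene red top [217.1 206.3]
0.04 top red [233.7 194.3] scene blue [238.6 242.9] scene red top [219.1 209.2]
scene [(np.int32(20), array([239.5, 240.7])), (np.int32(34), array([243.5, 247.2])), (np.int32(11), array([229.6, 256.8]))] [(np.int32(39), array([217.8, 210.1]))]
top [] [(np.int32(83), array([233.8, 192.7]))]
```

```bash
python3 -m creep '[{"claw":0.7,"tx":5,"ty":0,"tz":0,"roll":0},{"claw":0.7,"tx":5,"ty":0,"tz":0,"roll":0},{"claw":0.7,"tx":4.4,"ty":0,"tz":0,"roll":0},{"claw":0.7,"tx":2,"ty":0,"tz":2.3,"roll":0},{"claw":0.7,"tx":0,"ty":0,"tz":3,"roll":0},{"claw":0.7,"tx":0,"ty":0,"tz":3,"roll":0},{"claw":0.7,"tx":0,"ty":0,"tz":3,"roll":0},{"claw":0.7,"tx":0,"ty":0,"tz":0,"roll":0}]' 50
python3 - <<'E'
from h import *
st()
for uv in((286,212),(286,220),(318,215),(263,221)):print(uv,atz("top",uv,.0))
E
python3 -m creep '[{"claw":0,"tx":0,"ty":0,"tz":0,"roll":0},{"claw":0,"tx":0,"ty":0,"tz":0,"roll":0},{"claw":0,"tx":0,"ty":0,"tz":0,"roll":0},{"claw":0,"tx":0,"ty":0,"tz":0,"roll":0}]'
```

```text
t: 15.28
tcp_pos: [0.5737, 0.0328, 0.0756]
tcp_rot: [-3.14, 0.005, 0.287]
wrist_force: [0.3, 0.3, 0.5]
gripper_width: 0.0596
grip_force: 0.0
t 15.28 jig mm [-71.1   0.4  75.6] rot [-3.14   0.005  0.287] F [0.3 0.3 0.5] w 0.0596 g 0 q [ 0.08  0.54 -0.28  1.91  0.22  0.72 -1.61]
(286, 212) [ 0.59994512 -0.08497592  0.        ]
(286, 220) [ 0.57673648 -0.08463777  0.        ]
(318, 215) [ 0.58980008 -0.17725164  0.        ]
(263, 221) [ 0.57486741 -0.01825463  0.        ]
t: 15.78
tcp_pos: [0.576, 0.0328, 0.0795]
tcp_rot: [3.141, -0.003, 0.286]
wrist_force: [1.9, -0.0, 4.9]
gripper_width: 0.0333
grip_force: 50.6
```

```bash
python3 -m creep '[{"claw":0,"tx":-0.4,"ty":0,"tz":-1.2,"roll":0},{"claw":0,"tx":-2.5,"ty":0,"tz":-0.5,"roll":0},{"claw":0,"tx":-4,"ty":0,"tz":0,"roll":0},{"claw":0,"tx":-5.1,"ty":0,"tz":-2,"roll":0},{"claw":0,"tx":0,"ty":4,"tz":-4,"roll":0},{"claw":0,"tx":0,"ty":5,"tz":0,"roll":0},{"claw":0,"tx":1,"ty":4.1,"tz":0,"roll":0},{"claw":0,"tx":3.5,"ty":0,"tz":0,"roll":0},{"claw":0,"tx":2.8,"ty":0,"tz":0,"roll":0},{"claw":0,"tx":0,"ty":0,"tz":0,"roll":0}]'
python3 - <<'E'
from h import *
st();print(sense()["tcp_pos"]);s=save("scene","s7");t=save("top","t7")
for c in("scene","top"):
  for n in("red_end","blue_end"):print(c,n,[(px(x["at"]).round(1),round(x["confidence"],2)) for x in landmark_of(c,n)])
E
```

```text
t: 17.02
tcp_pos: [0.5669, -0.1051, 0.1548]
tcp_rot: [-3.14, 0.001, 0.288]
wrist_force: [-1.1, 0.3, -2.7]
gripper_width: 0.0334
grip_force: 50.5
t 17.02 jig mm [-116.5 -130.   154.8] rot [-3.14e+00  1.00e-03  2.88e-01] F [-1.1  0.3 -2.7] w 0.0334 g 51 q [ 0.32  0.43 -0.27  1.86  0.15  0.87 -1.31]
[ 0.56687465 -0.10513562  0.15484571]
scene red_end [(array([264.6, 181.2]), 0.63)]
scene blue_end [(array([286. , 211.4]), 0.7)]
top red_end [(array([424.7, 251.7]), 0.86), (array([390.1, 289.8]), 0.78)]
top blue_end [(array([442.3, 234.2]), 0.76), (array([419.1, 283.6]), 0.75)]
```

```bash
python3 -m creep '[{"claw":0,"tx":0,"ty":0,"tz":4,"roll":0},{"claw":0,"tx":0,"ty":0,"tz":4,"roll":0},{"claw":0,"tx":0,"ty":0,"tz":2.7,"roll":0},{"claw":0,"tx":0,"ty":0,"tz":0.6,"roll":0},{"claw":0,"tx":0,"ty":0,"tz":0.4,"roll":0},{"claw":0,"tx":0,"ty":0,"tz":0,"roll":0}]' 20
python3 -c "from h import *;st()"
python3 -m creep '[{"claw":0.45,"tx":0,"ty":0,"tz":0,"roll":0},{"claw":0.5,"tx":0,"ty":0,"tz":0,"roll":0},{"claw":0.6,"tx":0,"ty":0,"tz":0,"roll":0},{"claw":0.7,"tx":0,"ty":0,"tz":0,"roll":0},{"claw":0.7,"tx":0,"ty":0,"tz":-4,"roll":0},{"claw":0.7,"tx":-2,"ty":0,"tz":-4,"roll":0},{"claw":0.7,"tx":-6,"ty":0,"tz":-2,"roll":0},{"claw":0.7,"tx":-4,"ty":0,"tz":0,"roll":0},{"claw":0.7,"tx":0,"ty":0,"tz":0,"roll":0}]'
python3 - <<'E'
from h import *
from scipy.optimize import minimize
st();print(sense()["tcp_pos"]);s=save("scene","s8");t=save("top","t8")
for c in("scene","top"):
  for n in("red_end","blue_end"):print(c,n,[(px(x["at"]).round(1),round(x["confidence"],2)) for x in landmark_of(c,n)])
B=np.array([[x,y,z] for x in(-.055,.055) for y in(-.017,.017) for z in(0,.036)])
for c in("top","scene"):
    L=cut_out(c,"bar_center");ex=proj(c,[.597,-.098,.018])[0]
    M=min(L,key=lambda x:np.hypot(*(np.argwhere(x["mask"])[:,::-1].mean(0)-ex)))["mask"]
    def cost(v):
        W=B@R.from_euler("z",v[2]).as_matrix().T+[v[0],v[1],0]
        im=np.zeros((1680,2240),np.uint8);cv2.fillConvexPoly(im,cv2.convexHull(((proj(c,W)+.5)*4-.5).round().astype(np.int32)),1)
        return np.abs(cv2.resize(im.astype(np.float32),(560,420),interpolation=cv2.INTER_AREA)-M).sum()
    z=[.597,-.098,.286];r=minimize(cost,z,method="Nelder-Mead",options=dict(initial_simplex=[z,[.605,-.098,.286],[.597,-.09,.286],[.597,-.098,.36]]));print(c,M.sum(),ex,r.x,r.fun)
E
```

```text
t: 18.08
tcp_pos: [0.5686, -0.1056, 0.0415]
tcp_rot: [3.14, -0.004, 0.286]
wrist_force: [-1.2, 3.6, 13.8]
gripper_width: 0.0328
grip_force: 53.5
t 18.07 jig mm [-115.1 -131.    41.5] rot [ 3.14  -0.004  0.286] F [-1.2  3.6 13.8] w 0.0328 g 54 q [ 0.29  0.59 -0.23  1.93  0.22  0.64 -1.37]
t: 19.2
tcp_pos: [0.4489, -0.1413, 0.1379]
tcp_rot: [3.141, 0.003, 0.283]
wrist_force: [0.9, -0.8, -0.1]
gripper_width: 0.0594
grip_force: 0.0
t 19.20 jig mm [-240.  -131.5  137.9] rot [3.141e+00 3.000e-03 2.830e-01] F [ 0.9 -0.8 -0.1] w 0.0594 g 0 q [ 0.46  0.31 -0.28  2.11  0.13  0.74 -1.2 ]
[ 0.44888132 -0.14133584  0.13788855]
scene red_end [(array([261.7, 216.4]), 0.87)]
scene blue_end [(array([282.7, 239.5]), 0.73)]
top red_end [(array([282.4, 192.9]), 0.9), (array([389.6, 293.3]), 0.79), (array([422., 250.]), 0.54)]
top blue_end [(array([298. , 226.3]), 0.9), (array([415.7, 284.1]), 0.64), (array([445.3, 234.4]), 0.53)]
top 461 [290.52806587 212.28610311] [ 0.60599363 -0.0955735   0.26675593] 47.375
scene 572 [273.531775   227.64457304] [ 0.60495307 -0.09371054  0.28315544] 32.4375
```

```bash
python3 -m creep '[{"claw":0.7,"tx":5,"ty":0,"tz":0,"roll":0},{"claw":0.7,"tx":5,"ty":0,"tz":0,"roll":0},{"claw":0.7,"tx":5,"ty":0,"tz":0,"roll":0},{"claw":0.7,"tx":4.3,"ty":0,"tz":0,"roll":0},{"claw":0.7,"tx":0,"ty":0,"tz":3,"roll":0},{"claw":0.7,"tx":0,"ty":0,"tz":4,"roll":0},{"claw":0.7,"tx":0,"ty":0,"tz":3.4,"roll":0},{"claw":0.7,"tx":0,"ty":0,"tz":0,"roll":0}]' 50
python3 -c "from h import *;st();print(sense()['tcp_pos'])"
python3 -m creep '[{"claw":0,"tx":0,"ty":0,"tz":0,"roll":0},{"claw":0,"tx":0,"ty":0,"tz":0,"roll":0},{"claw":0,"tx":0,"ty":0,"tz":0,"roll":0},{"claw":0,"tx":0,"ty":0,"tz":0,"roll":0}]'
```

```text
t: 20.6
tcp_pos: [0.6352, -0.0851, 0.0308]
tcp_rot: [-3.139, 0.006, 0.287]
wrist_force: [0.3, 0.0, 0.9]
gripper_width: 0.0597
grip_force: 0.0
t 20.60 jig mm [ -45.4 -130.1   30.8] rot [-3.139  0.006  0.287] F [0.3 0.  0.9] w 0.0597 g 0 q [ 0.24  0.68 -0.24  1.77  0.23  0.72 -1.41]
[ 0.63517702 -0.08509039  0.03077142]
t: 21.1
tcp_pos: [0.6387, -0.0855, 0.0358]
tcp_rot: [3.14, -0.003, 0.286]
wrist_force: [-0.3, -0.0, 7.1]
gripper_width: 0.0332
grip_force: 51.4
```

```bash
python3 -m creep '[{"claw":0,"tx":0,"ty":0,"tz":-4,"roll":0},{"claw":0,"tx":0,"ty":0,"tz":-5,"roll":0},{"claw":0,"tx":-4,"ty":0,"tz":-4,"roll":0},{"claw":0,"tx":-5,"ty":0,"tz":-2,"roll":0},{"claw":0,"tx":-5,"ty":0,"tz":0,"roll":0},{"claw":0,"tx":-3,"ty":0,"tz":0,"roll":0},{"claw":0,"tx":0,"ty":0,"tz":0,"roll":10},{"claw":0,"tx":0,"ty":0,"tz":0,"roll":10},{"claw":0,"tx":0,"ty":0,"tz":0,"roll":10},{"claw":0,"tx":0,"ty":0,"tz":0,"roll":10}]'
python3 -m creep '[{"claw":0,"tx":0,"ty":0,"tz":0,"roll":10},{"claw":0,"tx":0,"ty":0,"tz":0,"roll":10},{"claw":0,"tx":0,"ty":0,"tz":0,"roll":10},{"claw":0,"tx":0,"ty":0,"tz":0,"roll":10},{"claw":0,"tx":0,"ty":0,"tz":0,"roll":10},{"claw":0,"tx":0,"ty":0,"tz":0,"roll":10},{"claw":0,"tx":0,"ty":0,"tz":0,"roll":10},{"claw":0,"tx":0,"ty":0,"tz":0,"roll":10},{"claw":0,"tx":0,"ty":0,"tz":0,"roll":10},{"claw":0,"tx":0,"ty":0,"tz":0,"roll":10}]'
python3 -m creep '[{"claw":0,"tx":0,"ty":0,"tz":0,"roll":10},{"claw":0,"tx":0,"ty":0,"tz":0,"roll":10},{"claw":0,"tx":0,"ty":0,"tz":0,"roll":10},{"claw":0,"tx":0,"ty":0,"tz":0,"roll":10},{"claw":0,"tx":0,"ty":0,"tz":0,"roll":0},{"claw":0,"tx":0,"ty":0,"tz":0,"roll":0}]'
python3 - <<'E'
from h import *
st();print(sense()["tcp_pos"]);s=save("scene","s9");t=save("top","t9")
for c in("scene","top"):
  for n in("red_end","blue_end"):print(c,n,[(px(x["at"]).round(1),round(x["confidence"],2)) for x in landmark_of(c,n)])
E
```

```text
t: 22.35
tcp_pos: [0.4733, -0.1335, 0.1836]
tcp_rot: [3.141, 0.001, -0.418]
wrist_force: [0.3, 0.5, -2.1]
gripper_width: 0.0331
grip_force: 51.0
t: 23.6
tcp_pos: [0.4705, -0.1337, 0.1756]
tcp_rot: [3.116, -0.0, -1.98]
wrist_force: [-1.2, -1.2, -4.1]
gripper_width: 0.0332
grip_force: 51.0
t: 24.35
tcp_pos: [0.4345, -0.2204, 0.0944]
tcp_rot: [3.111, 0.079, -2.538]
wrist_force: [28.7, -10.3, -8.9]
gripper_width: 0.0332
grip_force: 84.1
t 24.35 jig mm [-276.1 -203.3   94.4] rot [ 3.111  0.079 -2.538] F [ 28.7 -10.3  -8.9] w 0.0332 g 84 q [-0.45  0.8   1.29  2.17 -1.04  1.04 -2.66]
[ 0.4345089  -0.22043426  0.09435341]
scene red_end [(array([349.6, 242.3]), 0.82), (array([394.8, 252.8]), 0.68), (array([401. , 214.1]), 0.54)]
scene blue_end [(array([308.8, 225.8]), 0.8), (array([408.4, 240.1]), 0.77), (array([408.6, 202.4]), 0.47)]
top red_end [(array([339.3, 275.7]), 0.9), (array([424.6, 249.4]), 0.81), (array([388.7, 292.6]), 0.66)]
top blue_end [(array([441.8, 237. ]), 0.68), (array([319.7, 238. ]), 0.65), (array([418.1, 281.6]), 0.61)]
```

```bash
python3 -m creep '[{"claw":0,"tx":0,"ty":0,"tz":0,"roll":-10},{"claw":0,"tx":0,"ty":0,"tz":0,"roll":-10}]'
python3 -c "from h import *;st();print(sense()['tcp_pos'])"
python3 -m creep '[{"claw":0,"tx":0,"ty":0,"tz":0,"roll":-10},{"claw":0,"tx":0,"ty":0,"tz":0,"roll":-10},{"claw":0,"tx":0,"ty":0,"tz":0,"roll":-10}]'
python3 -c "from h import *;st();print(sense()['tcp_pos'])"
```

```text
t: 24.9
tcp_pos: [0.4401, -0.2126, 0.095]
tcp_rot: [3.14, 0.11, -2.19]
wrist_force: [32.0, 10.3, 6.5]
gripper_width: 0.0329
grip_force: 81.6
t 24.90 jig mm [-268.4 -197.4   95. ] rot [ 3.14  0.11 -2.19] F [32.  10.3  6.5] w 0.0329 g 82 q [-0.43  0.73  1.22  2.17 -1.01  0.99 -2.36]
[ 0.44014982 -0.21261468  0.09498171]
t: 25.28
tcp_pos: [0.4413, -0.2099, 0.0945]
tcp_rot: [-3.088, 0.099, -1.661]
wrist_force: [33.4, 13.3, -1.4]
gripper_width: 0.0334
grip_force: 85.2
t 25.27 jig mm [-266.5 -195.1   94.5] rot [-3.088  0.099 -1.661] F [33.4 13.3 -1.4] w 0.0334 g 85 q [-0.38  0.65  1.1   2.17 -0.93  0.9  -1.92]
[ 0.44132733 -0.20988385  0.09452994]
```

```bash
python3 -m creep '[{"claw":0,"tx":0,"ty":0,"tz":-1.5,"roll":0},{"claw":0,"tx":0,"ty":0,"tz":-2.5,"roll":0}]'
python3 -c "from h import *;st();print(sense()['tcp_pos'])"
python3 -m creep '[{"claw":0,"tx":0,"ty":0,"tz":-3,"roll":0},{"claw":0,"tx":0,"ty":0,"tz":-3,"roll":0},{"claw":0,"tx":0,"ty":0,"tz":-2,"roll":-5}]'
python3 - <<'E'
from h import *
st();print(sense()["tcp_pos"]);s=save("scene","s10");t=save("top","t10")
cv2.imwrite("pics/c6.png",np.hstack([cv2.resize(t[130:330,180:400],(400,364)),cv2.resize(s[130:330,180:400],(400,364))])[:,:,::-1])
E
```

```text
t: 25.52
tcp_pos: [0.4318, -0.2175, 0.1327]
tcp_rot: [-3.101, 0.088, -1.671]
wrist_force: [16.1, 0.3, -9.8]
gripper_width: 0.0329
grip_force: 69.9
t 25.52 jig mm [-277.9 -199.7  132.7] rot [-3.101  0.088 -1.671] F [16.1  0.3 -9.8] w 0.0329 g 70 q [-0.44  0.6   1.19  2.15 -0.83  0.96 -1.99]
[ 0.43175051 -0.2174757   0.13265576]
t: 25.9
tcp_pos: [0.4201, -0.2245, 0.2115]
tcp_rot: [-3.106, 0.089, -1.583]
wrist_force: [1.7, 0.3, -2.1]
gripper_width: 0.0331
grip_force: 66.4
t 25.90 jig mm [-291.  -203.2  211.5] rot [-3.106  0.089 -1.583] F [ 1.7  0.3 -2.1] w 0.0331 g 66 q [-0.52  0.42  1.26  2.08 -0.57  1.04 -2.11]
[ 0.42011467 -0.22452333  0.21146016]
```

View pics/c6.png

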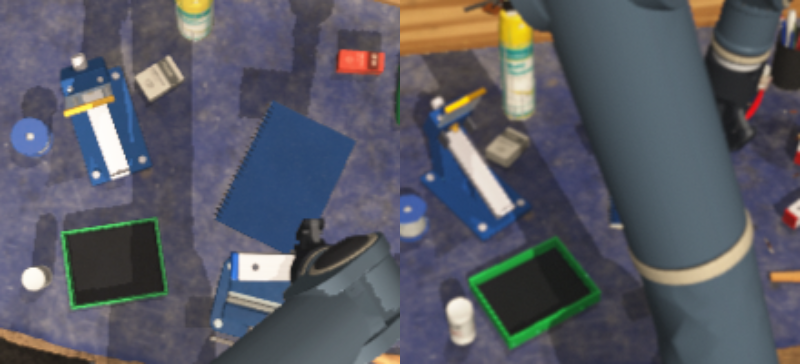

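```bash
python3 -m creep '[{"claw":0,"tx":0,"ty":0,"tz":0,"roll":-10},{"claw":0,"tx":0,"ty":0,"tz":0,"roll":-10},{"claw":0,"tx":0,"ty":0,"tz":0,"roll":-10},{"claw":0,"tx":0,"ty":0,"tz":0,"roll":-10},{"claw":0,"tx":0,"ty":0,"tz":0,"roll":-10},{"claw":0,"tx":0,"ty":0,"tz":0,"roll":-10},{"claw":0,"tx":0,"ty":0,"tz":0,"roll":-10},{"claw":0,"tx":0,"ty":0,"tz":0,"roll":-10},{"claw":0,"tx":0,"ty":0,"tz":0,"roll":-10},{"claw":0,"tx":0,"ty":0,"tz":0,"roll":-10}]' 50
python3 - <<'E'
from h import *
for i in range(1):
    st();print(sense()['tcp_pos']);r=R.from_euler("xyz",sense()["tcp_rot"]);print(r.as_matrix())
E
```

```text
t: 27.25
tcp_pos: [0.4194, -0.2237, 0.2091]
tcp_rot: [-3.059, -0.047, 0.16]
wrist_force: [-0.1, 0.1, -2.9]
gripper_width: 0.0328
grip_force: 66.4
t 27.25 jig mm [-291.5 -202.2  209.1] rot [-3.059 -0.047  0.16 ] F [-0.1  0.1 -2.9] w 0.0328 g 66 q [-0.22  0.25  0.8   2.07 -0.34  0.94 -0.63]
[ 0.41943201 -0.22372756  0.20911657]
[[ 0.98612927  0.16255332  0.03354805]
 [ 0.15904734 -0.9832442   0.08907743]
 [ 0.04746576 -0.08250613 -0.99545956]]
```

```bash
python3 -m creep '[{"claw":0,"tx":1.5,"ty":-4.3,"tz":0,"roll":-7.3},{"claw":0,"tx":1.5,"ty":-4.3,"tz":0,"roll":0},{"claw":0,"tx":1.5,"ty":-4.3,"tz":0,"roll":0},{"claw":0,"tx":1.5,"ty":-4.3,"tz":0,"roll":0},{"claw":0,"tx":1.5,"ty":-4.3,"tz":0,"roll":0},{"claw":0,"tx":0,"ty":0,"tz":0,"roll":0}]' 50
python3 - <<'E'
from h import *
st();print(sense()['tcp_pos']);s=save("scene","s11");t=save("top","t11")
for c in("scene","top"):
  for n in("red_end","blue_end"):print(c,n,[(px(x["at"]).round(1),round(x["confidence"],2)) for x in landmark_of(c,n)])
print(tri({"scene":(0,0),"top":(0,0)})*0)
E
```

```text
t: 28.0
tcp_pos: [0.4363, 0.0051, 0.2299]
tcp_rot: [-3.066, -0.057, 0.289]
wrist_force: [0.8, -0.2, -2.6]
gripper_width: 0.033
grip_force: 66.2
t 28.00 jig mm [-210.8   12.5  229.9] rot [-3.066 -0.057  0.289] F [ 0.8 -0.2 -2.6] w 0.0330 g 66 q [-0.65  0.09  0.65  2.15 -0.18  0.9  -1.18]
[0.43625805 0.00505997 0.22987838]
scene red_end []
scene blue_end [(array([287.1, 257.6]), 0.57)]
top red_end [(array([421.7, 249.7]), 0.6), (array([389. , 292.7]), 0.58)]
top blue_end [(array([443.5, 236.4]), 0.65), (array([416.5, 279.3]), 0.64)]
[0. 0. 0.]
```

```bash
python3 -m creep '[{"claw":0,"tx":0,"ty":0,"tz":0,"roll":-10},{"claw":0,"tx":0,"ty":0,"tz":0,"roll":-10},{"claw":0,"tx":0,"ty":0,"tz":0,"roll":-10},{"claw":0,"tx":0,"ty":0,"tz":0,"roll":-10},{"claw":0,"tx":0,"ty":0,"tz":0,"roll":-10},{"claw":0,"tx":0,"ty":0,"tz":0,"roll":-10},{"claw":0,"tx":0,"ty":0,"tz":0,"roll":-10},{"claw":0,"tx":0,"ty":0,"tz":0,"roll":-10},{"claw":0,"tx":0,"ty":0,"tz":0,"roll":-10}]' 50
python3 -c "from h import *;st();print(sense()['tcp_pos'])"
python3 -m creep '[{"claw":0,"tx":0,"ty":0,"tz":0,"roll":-10},{"claw":0,"tx":0,"ty":0,"tz":0,"roll":-10},{"claw":0,"tx":0,"ty":0,"tz":0,"roll":-10},{"claw":0,"tx":0,"ty":0,"tz":0,"roll":-10},{"claw":0,"tx":0,"ty":0,"tz":0,"roll":-10},{"claw":0,"tx":0,"ty":0,"tz":0,"roll":-10},{"claw":0,"tx":0,"ty":0,"tz":0,"roll":-10},{"claw":0,"tx":0,"ty":0,"tz":0,"roll":-10},{"claw":0,"tx":0,"ty":0,"tz":0,"roll":-10},{"claw":0,"tx":0,"ty":0,"tz":0,"roll":0}]' 50
python3 - <<'E'
from h import *
st();print(sense()['tcp_pos'],R.from_euler("xyz",sense()["tcp_rot"]).as_matrix());s=save("scene","s12");t=save("top","t12")
for c in("scene","top"):
  for n in("red_end","blue_end"):print(c,n,[(px(x["at"]).round(1),round(x["confidence"],2)) for x in landmark_of(c,n)])
E
```

```text
t: 29.42
tcp_pos: [0.437, 0.0003, 0.2308]
tcp_rot: [3.082, -0.074, 1.861]
wrist_force: [-0.6, 0.3, -2.8]
gripper_width: 0.033
grip_force: 66.4
t 29.43 jig mm [-211.4    7.8  230.8] rot [ 3.082 -0.074  1.861] F [-0.6  0.3 -2.8] w 0.0330 g 66 q [-0.53  0.08  0.53  2.14 -0.17  0.9   0.38]
[4.37007381e-01 3.02302386e-04 2.30803420e-01]
t: 30.68
tcp_pos: [0.437, 0.0004, 0.2308]
tcp_rot: [3.067, 0.058, -2.863]
wrist_force: [-1.2, 0.5, -3.0]
gripper_width: 0.0328
grip_force: 66.2
t 30.68 jig mm [-211.4    7.8  230.8] rot [ 3.067  0.058 -2.863] F [-1.2  0.5 -3. ] w 0.0328 g 66 q [-0.43  0.08  0.42  2.14 -0.15  0.9   1.93]
[4.36992763e-01 3.90156222e-04 2.30774589e-01] [[-0.95976362 -0.27856215  0.03545298]
 [-0.27470091  0.95756359  0.08724324]
 [-0.05825115  0.07399392 -0.99555598]]
scene red_end [(array([269.3, 237.2]), 0.68)]
scene blue_end [(array([240. , 209.3]), 0.95)]
top red_end [(array([423.7, 250.5]), 0.77), (array([205.2, 284.9]), 0.72), (array([392.6, 288.8]), 0.7), (array([201.4, 207.9]), 0.66)]
top blue_end [(array([239.8, 234.2]), 0.86), (array([417.4, 284.2]), 0.71), (array([444.5, 234.2]), 0.59)]
```

Run:
```python
from h import *
np.set_printoptions(precision=4,suppress=True)
b=tri({"scene":(240,209.3),"top":(239.8,234.2)})
print("blue",b,proj("scene",b),proj("top",b))
T=R.from_euler("xyz",sense()["tcp_rot"]).as_matrix();p=sense()["tcp_pos"]
lb=T.T@(b-p);print("blue in tool mm",1000*lb)
for th in np.radians([-20,-10,-5,0,5,10,20]):
    # bar dir red->blue in tool: (-cos, 0, sin)
    r=b-T@np.array([-np.cos(th),0,np.sin(th)])*.11
    print(np.degrees(th).round(),"red scene",proj("scene",r)[0],"grasp->center x", 1000*(lb+np.array([.055*np.cos(th),0,-.055*np.sin(th)])))
t=cv2.imread("pics/t12.png");s=cv2.imread("pics/s12.png")
cv2.imwrite("pics/c7.png",np.hstack([cv2.resize(t[190:300,180:300],(400,364),interpolation=cv2.INTER_CUBIC),cv2.resize(s[180:290,200:320],(400,364),interpolation=cv2.INTER_CUBIC)]))
```

```text
blue [0.5266 0.0267 0.2073] [[240.6399 209.3768]] [[239.2025 233.9117]]
blue in tool mm [-91.3617  -2.4203  29.1005]
-20.0 red scene [266.1496 245.1164] grasp->center x [-39.6786  -2.4203  47.9116]
-10.0 red scene [268.2307 241.3026] grasp->center x [-37.1973  -2.4203  38.6511]
-5.0 red scene [268.968  238.9654] grasp->center x [-36.571   -2.4203  33.894 ]
0.0 red scene [269.4883 236.3593] grasp->center x [-36.3617  -2.4203  29.1005]
5.0 red scene [269.7828 233.5021] grasp->center x [-36.571   -2.4203  24.3069]
10.0 red scene [269.8446 230.4146] grasp->center x [-37.1973  -2.4203  19.5498]
20.0 red scene [269.2536 223.648 ] grasp->center x [-39.6786  -2.4203  10.2893]
```

View pics/c7.png

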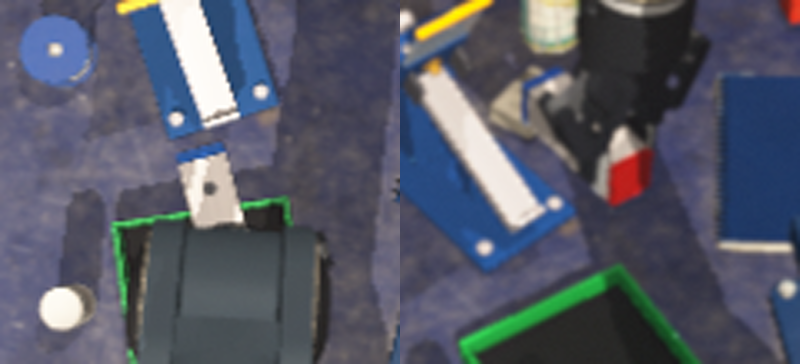

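```bash
cat >> h.py <<'E'
def need(x,y,z):
    s=sense();T=R.from_euler("z",-JW).as_matrix()@R.from_euler("xyz",s["tcp_rot"]).as_matrix()
    p=s["tcp_pos"];c=R.from_euler("z",-JW).as_matrix()@(p-[JX,JY,0])
    print("need cm",(100*T.T@(np.array([x,y,z])/1000-c)).round(2))
E
python3 - <<'E'
from h import *
st();need(-195,-1,142);need(-77,-1,142);need(-77,-1,85)
E
```

```text
t 30.98 jig mm [-211.     8.5  231. ] rot [ 3.068  0.059 -2.86 ] F [ 0.2 -0.1 -1.8] w 0.0330 g 66 q [-0.43  0.08  0.41  2.14 -0.15  0.9   1.93]
need cm [-1.07 -1.6   8.89]
need cm [-12.85  -1.6    9.59]
need cm [-12.51  -2.02  15.26]
```

```bash
python3 -m creep '[{"claw":0,"tx":-0.4,"ty":-0.5,"tz":3,"roll":-0.4},{"claw":0,"tx":-0.4,"ty":-0.5,"tz":3,"roll":0},{"claw":0,"tx":-0.27,"ty":-0.6,"tz":2.9,"roll":0},{"claw":0,"tx":-3.5,"ty":0,"tz":0.2,"roll":0},{"claw":0,"tx":-3.5,"ty":0,"tz":0.2,"roll":0},{"claw":0,"tx":-3,"ty":0,"tz":0.2,"roll":0},{"claw":0,"tx":-1.8,"ty":0,"tz":0.1,"roll":0},{"claw":0,"tx":0,"ty":0,"tz":0,"roll":0},{"claw":0,"tx":0,"ty":0,"tz":0,"roll":0}]'
python3 - <<'E'
from h import *
st();need(-77,-1,120);need(-77,-1,90);s=save("scene","s13")
for n in("red_end","blue_end"):print(n,[(px(x["at"]).round(1),round(x["confidence"],2)) for x in landmark_of("scene",n)])
for y in(-4,0,4):
  print("red pred y",y,J2("scene",-.077-.019,y/1000,.142-.026), "blue",J2("scene",-.077+.091,y/1000,.142-.02))
E
```

```text
t: 32.1
tcp_pos: [0.5674, 0.0307, 0.1416]
tcp_rot: [3.068, 0.058, -2.852]
wrist_force: [-0.4, -0.3, -2.6]
gripper_width: 0.033
grip_force: 66.3
t 32.10 jig mm [-7.770e+01  1.000e-01  1.416e+02] rot [ 3.068  0.058 -2.852] F [-0.4 -0.3 -2.6] w 0.0330 g 66 q [-0.38  0.43  0.38  1.95 -0.34  0.79  2.07]
need cm [ 0.05 -0.27  2.15]
need cm [ 0.23 -0.49  5.14]
red_end [(array([399. , 217.6]), 0.67), (array([392.2, 253.7]), 0.62), (array([238.7, 245.3]), 0.17)]
blue_end [(array([409.1, 240.3]), 0.8), (array([214.6, 207.1]), 0.71), (array([406.5, 199.6]), 0.55)]
red pred y -4 [240.4 227.4] blue [215.9 204. ]
red pred y 0 [239.2 228.1] blue [214.7 204.6]
red pred y 4 [238.  228.9] blue [213.5 205.3]
```

```bash
python3 -m creep '[{"claw":0,"tx":0.05,"ty":-0.1,"tz":0.7,"roll":0},{"claw":0,"tx":0,"ty":-0.05,"tz":0.7,"roll":0},{"claw":0,"tx":0,"ty":-0.05,"tz":0.7,"roll":0},{"claw":0,"tx":0,"ty":-0.05,"tz":0.7,"roll":0},{"claw":0,"tx":0,"ty":0,"tz":0,"roll":0}]' 25
python3 -m creep '[{"claw":0,"tx":0,"ty":-0.05,"tz":0.6,"roll":0},{"claw":0,"tx":0,"ty":-0.05,"tz":0.6,"roll":0},{"claw":0,"tx":0,"ty":-0.05,"tz":0.6,"roll":0},{"claw":0,"tx":0,"ty":0,"tz":0,"roll":0}]' 25
python3 - <<'E'
from h import *
st();s=save("scene","s14")
for n in("red_end","blue_end"):print(n,[(px(x["at"]).round(1),round(x["confidence"],2)) for x in landmark_of("scene",n)])
for d in (.02,.03,.04):print("flush",d,"blue",rl("scene",d,.018),"red",rl("scene",d+.11,.018))
E
```

```text
t: 32.88
tcp_pos: [0.5672, 0.0291, 0.1131]
tcp_rot: [3.067, 0.054, -2.854]
wrist_force: [-8.6, -3.9, 5.1]
gripper_width: 0.033
grip_force: 64.1
t: 33.38
tcp_pos: [0.5669, 0.0299, 0.0943]
tcp_rot: [3.066, 0.051, -2.853]
wrist_force: [-7.9, -1.7, 2.3]
gripper_width: 0.033
grip_force: 65.9
t 33.38 jig mm [-78.4  -0.5  94.3] rot [ 3.066  0.051 -2.853] F [-7.9 -1.7  2.3] w 0.0330 g 66 q [-0.35  0.5   0.34  1.97 -0.39  0.7   2.11]
red_end [(array([396.7, 253.6]), 0.83), (array([238.8, 239. ]), 0.62), (array([402.5, 218.6]), 0.48)]
blue_end [(array([213.8, 211.9]), 0.69), (array([407.3, 200.8]), 0.69), (array([413.3, 239.5]), 0.51), (array([214.8, 182. ]), 0.34)]
flush 0.02 blue [212.9 204.5] red [234.6 236.9]
flush 0.03 blue [214.8 207.4] red [236.6 239.9]
flush 0.04 blue [216.8 210.3] red [238.6 242.9]
```

```bash
python3 -m creep '[{"claw":0,"tx":0,"ty":-0.05,"tz":0.5,"roll":0},{"claw":0,"tx":0,"ty":-0.03,"tz":0.4,"roll":0},{"claw":0,"tx":0,"ty":0,"tz":0,"roll":0}]' 25
python3 -m creep '[{"claw":0,"tx":0,"ty":-0.03,"tz":0.4,"roll":0},{"claw":0,"tx":0,"ty":0,"tz":0,"roll":0}]' 25
python3 - <<'E'
from h import *
st();s=save("scene","s15")
for n in("red_end","blue_end"):print(n,[(px(x["at"]).round(1),round(x["confidence"],2)) for x in landmark_of("scene",n)][:3])
E
```

```text
t: 33.9
tcp_pos: [0.5688, 0.0307, 0.0861]
tcp_rot: [3.066, 0.055, -2.852]
wrist_force: [-7.8, -1.4, 3.5]
gripper_width: 0.0327
grip_force: 67.3
t: 34.15
tcp_pos: [0.5694, 0.031, 0.0821]
tcp_rot: [3.066, 0.055, -2.852]
wrist_force: [-6.7, -1.4, 2.8]
gripper_width: 0.0329
grip_force: 67.8
t 34.15 jig mm [-75.8  -0.2  82.1] rot [ 3.066  0.055 -2.852] F [-6.7 -1.4  2.8] w 0.0329 g 68 q [-0.34  0.52  0.33  1.98 -0.4   0.68  2.13]
red_end [(array([393.4, 250.6]), 0.64), (array([238.7, 246.4]), 0.56), (array([399. , 216.5]), 0.44)]
blue_end [(array([414. , 239.5]), 0.71), (array([214.7, 211.5]), 0.69), (array([404.6, 200.4]), 0.63)]
```

```bash
python3 -m creep '[{"claw":0,"tx":0,"ty":0,"tz":0.2,"roll":0},{"claw":0.6,"tx":0,"ty":0,"tz":0,"roll":0},{"claw":0.6,"tx":0,"ty":0,"tz":0,"roll":0},{"claw":0.6,"tx":0,"ty":0,"tz":0,"roll":0},{"claw":0.6,"tx":1,"ty":0.2,"tz":-3.5,"roll":0},{"claw":0.6,"tx":2,"ty":0.2,"tz":-3,"roll":0},{"claw":0.25,"tx":2,"ty":0,"tz":0,"roll":0},{"claw":0.25,"tx":0,"ty":0,"tz":0,"roll":0},{"claw":0.25,"tx":0,"ty":0,"tz":0,"roll":0}]' 60
python3 - <<'E'
from h import *
st();need(-128,-2,150);need(-128,-2,82);s=save("scene","s16");t=save("top","t16")
for c in("scene","top"):
 for n in("red_end","blue_end"):print(n,[(px(x["at"]).round(1),round(x["confidence"],2)) for x in landmark_of(c,n)][:4])
print("scene",comps(s,"blue",(200,260,180,260)),comps(s,"red",(190,260,170,260)))
print("d=.04: scene blue,red",rl("scene",.04,.018),rl("scene",.15,.018),"top blue top strip",rl("top",.044,.036))
E
```

```text
t: 35.42
tcp_pos: [0.5212, 0.0156, 0.1429]
tcp_rot: [3.068, 0.061, -2.851]
wrist_force: [0.5, 0.6, -0.3]
gripper_width: 0.0214
grip_force: 0.0
t 35.42 jig mm [-126.4   -1.4  142.9] rot [ 3.068  0.061 -2.851] F [ 0.5  0.6 -0.3] w 0.0214 g 0 q [-0.38  0.36  0.39  2.05 -0.33  0.74  2.09]
need cm [ 0.12 -0.01 -0.72]
need cm [ 0.53 -0.51  6.05]
red_end [(array([238. , 244.5]), 0.79), (array([397.1, 251.6]), 0.72), (array([217.7, 210.3]), 0.57), (array([400. , 218.9]), 0.45)]
blue_end [(array([216.9, 210.6]), 0.64), (array([405.3, 203.6]), 0.63), (array([409.8, 235.6]), 0.6)]
red_end [(array([391.7, 291.7]), 0.77), (array([423.4, 252.1]), 0.64)]
blue_end [(array([231.6, 190.4]), 0.65), (array([444.7, 236.3]), 0.63), (array([416. , 284.5]), 0.48), (array([229.1, 190.4]), 0.4)]
scene [(np.int32(40), array([238. , 251.2]))] [(np.int32(39), array([236.9, 242.3]))]
d=.04: scene blue,red [216.8 210.3] [238.6 242.9] top blue top strip [233.7 194.3]
```

```bash
python3 -m creep '[{"claw":0.25,"tx":0.3,"ty":-0.25,"tz":3,"roll":0},{"claw":0.25,"tx":0.23,"ty":-0.26,"tz":3.05,"roll":0},{"claw":0.25,"tx":-0.7,"ty":0,"tz":0.04,"roll":0},{"claw":0.25,"tx":-0.8,"ty":0,"tz":0.05,"roll":0},{"claw":0.25,"tx":-0.8,"ty":0.03,"tz":-0.3,"roll":0},{"claw":0.25,"tx":-0.8,"ty":0.03,"tz":-0.4,"roll":0},{"claw":0.25,"tx":-0.6,"ty":0.02,"tz":-0.31,"roll":0},{"claw":0.25,"tx":0,"ty":0,"tz":0,"roll":0}]' 60
python3 -c "from h import *;st();need(-75,-1,102.5)"
```

```text
t: 36.72
tcp_pos: [0.5547, 0.0249, 0.0941]
tcp_rot: [3.068, 0.062, -2.852]
wrist_force: [-0.8, -0.4, -0.3]
gripper_width: 0.0211
grip_force: 0.4
t 36.73 jig mm [-91.5  -1.8  94.1] rot [ 3.068  0.062 -2.852] F [-0.8 -0.4 -0.3] w 0.0211 g 0 q [-0.35  0.48  0.35  2.01 -0.39  0.68  2.13]
need cm [-1.7   0.13 -0.72]
```

```bash
python3 -m creep '[{"claw":0.25,"tx":-0.5,"ty":0.02,"tz":-0.25,"roll":0},{"claw":0.25,"tx":-0.4,"ty":0.02,"tz":-0.2,"roll":0},{"claw":0.25,"tx":0,"ty":0,"tz":0,"roll":0}]'
python3 -m creep '[{"claw":0.25,"tx":-0.4,"ty":0.02,"tz":-0.2,"roll":0},{"claw":0.25,"tx":0,"ty":0,"tz":0,"roll":0}]'
python3 -m creep '[{"claw":0.25,"tx":-0.4,"ty":0.02,"tz":-0.15,"roll":0},{"claw":0.25,"tx":0,"ty":0,"tz":0,"roll":0}]'
python3 -c "from h import *;st()"
```

```text
t: 37.1
tcp_pos: [0.5619, 0.0272, 0.0984]
tcp_rot: [3.068, 0.059, -2.852]
wrist_force: [-2.8, -0.7, 0.2]
gripper_width: 0.0215
grip_force: 1.7
t: 37.35
tcp_pos: [0.5649, 0.0282, 0.1002]
tcp_rot: [3.068, 0.057, -2.852]
wrist_force: [-5.9, -0.9, -1.5]
gripper_width: 0.0214
grip_force: 2.5
t: 37.6
tcp_pos: [0.5669, 0.029, 0.1014]
tcp_rot: [3.067, 0.054, -2.852]
wrist_force: [-8.1, -2.5, -0.9]
gripper_width: 0.0213
grip_force: 4.0
t 37.60 jig mm [-78.6  -1.3 101.4] rot [ 3.067  0.054 -2.852] F [-8.1 -2.5 -0.9] w 0.0213 g 4 q [-0.36  0.49  0.35  1.97 -0.38  0.71  2.11]
```

```bash
python3 -m creep '[{"claw":0.25,"tx":-0.4,"ty":0.02,"tz":-0.15,"roll":0},{"claw":0.25,"tx":0,"ty":0,"tz":0,"roll":0}]'
python3 -m creep '[{"claw":0.25,"tx":-0.4,"ty":0.02,"tz":-0.1,"roll":0},{"claw":0.25,"tx":0,"ty":0,"tz":0,"roll":0}]'
python3 -m creep '[{"claw":0.25,"tx":-0.3,"ty":0,"tz":-0.1,"roll":0},{"claw":0.25,"tx":0,"ty":0,"tz":0,"roll":0}]'
python3 -m creep '[{"claw":0.25,"tx":-0.3,"ty":0,"tz":-0.05,"roll":0},{"claw":0.25,"tx":0,"ty":0,"tz":0,"roll":0},{"claw":0.25,"tx":0,"ty":0,"tz":0,"roll":0}]'
python3 - <<'E'
from h import *
st();s=save("scene","s17")
for n in("red_end","blue_end"):print(n,[(px(x["at"]).round(1),round(x["confidence"],2)) for x in landmark_of("scene",n)][:4])
for f in("s5","s17"):
  im=cv2.imread(f"pics/{f}.png")[:,:,::-1].copy();print(f,comps(im,"blue",(195,260,180,260)),comps(im,"red",(190,260,170,260)))
E
```

```text
t: 37.85
tcp_pos: [0.5689, 0.0299, 0.1025]
tcp_rot: [3.066, 0.05, -2.852]
wrist_force: [-10.3, -2.9, 0.0]
gripper_width: 0.0215
grip_force: 5.5
t: 38.1
tcp_pos: [0.5694, 0.03, 0.1027]
tcp_rot: [3.065, 0.043, -2.852]
wrist_force: [-16.3, -5.2, 0.6]
gripper_width: 0.0213
grip_force: 8.5
t: 38.35
tcp_pos: [0.5697, 0.0301, 0.1028]
tcp_rot: [3.064, 0.037, -2.852]
wrist_force: [-20.0, -6.7, 0.7]
gripper_width: 0.0212
grip_force: 10.6
t: 38.72
tcp_pos: [0.5699, 0.0302, 0.1027]
tcp_rot: [3.062, 0.031, -2.852]
wrist_force: [-25.1, -7.3, 2.4]
gripper_width: 0.0214
grip_force: 13.1
t 38.73 jig mm [-75.5  -1.1 102.7] rot [ 3.062  0.031 -2.852] F [-25.1  -7.3   2.4] w 0.0214 g 13 q [-0.36  0.5   0.36  1.95 -0.38  0.75  2.1 ]
red_end [(array([402. , 218.2]), 0.73), (array([395.2, 256.1]), 0.6), (array([228.7, 232.9]), 0.56), (array([207.9, 199.3]), 0.5)]
blue_end [(array([407.1, 237. ]), 0.76), (array([208.3, 199.2]), 0.69), (array([406.4, 201.7]), 0.46)]
s5 [(np.int32(21), array([241., 236.])), (np.int32(31), array([244.9, 246.2])), (np.int32(12), array([230.5, 256.8]))] [(np.int32(32), array([210.2, 198.2]))]
s17 [(np.int32(23), array([208.8, 198.3])), (np.int32(15), array([241.8, 248.2])), (np.int32(12), array([230.5, 256.8]))] [(np.int32(9), array([234.9, 226.3])), (np.int32(12), array([224.9, 233. ]))]
```

```bash
python3 -m creep '[{"claw":0.25,"tx":1.5,"ty":0,"tz":0.2,"roll":0},{"claw":0.25,"tx":2,"ty":0,"tz":0.7,"roll":0},{"claw":0.25,"tx":2.5,"ty":0,"tz":0.5,"roll":0},{"claw":0.25,"tx":1,"ty":0,"tz":-3.5,"roll":0},{"claw":0.7,"tx":0,"ty":0.2,"tz":-4,"roll":0},{"claw":0.7,"tx":0,"ty":0.2,"tz":-1,"roll":0},{"claw":0.7,"tx":0,"ty":0,"tz":0,"roll":0}]'
python3 - <<'E'
from h import *
st();need(-73,-1,165);need(-73,-2,78);s=save("scene","s18")
print(comps(s,"blue",(195,260,180,260)),comps(s,"red",(190,260,170,260)))
for n in("red_end","blue_end"):print(n,[(px(x["at"]).round(1),round(x["confidence"],2)) for x in landmark_of("scene",n)][:4])
E
```

```text
t: 39.75
tcp_pos: [0.5132, 0.0118, 0.175]
tcp_rot: [3.068, 0.064, -2.851]
wrist_force: [-0.0, 0.7, -0.3]
gripper_width: 0.0596
grip_force: 0.0
t 39.75 jig mm [-135.    -2.7  175. ] rot [ 3.068  0.064 -2.851] F [-0.   0.7 -0.3] w 0.0596 g 0 q [-0.4   0.3   0.42  2.04 -0.29  0.8   2.06]
need cm [-6.13  0.04  1.4 ]
need cm [-5.57 -0.69 10.05]
[(np.int32(46), array([238.6, 250.8]))] [(np.int32(43), array([238.3, 241.4]))]
red_end [(array([401.1, 217.3]), 0.75), (array([393.8, 250.8]), 0.52)]
blue_end [(array([405. , 201.9]), 0.71), (array([213.8, 212. ]), 0.63), (array([410.3, 243. ]), 0.43), (array([238.3, 246.6]), 0.28)]
```

```bash
python3 -m creep '[{"claw":0.7,"tx":-3.2,"ty":0,"tz":0.4,"roll":0},{"claw":0.7,"tx":-2.9,"ty":0,"tz":1,"roll":0},{"claw":0.7,"tx":0.2,"ty":-0.23,"tz":2.9,"roll":0},{"claw":0.7,"tx":0.2,"ty":-0.23,"tz":2.9,"roll":0},{"claw":0.7,"tx":0.13,"ty":-0.23,"tz":2.7,"roll":0},{"claw":0.7,"tx":0,"ty":0,"tz":0,"roll":0},{"claw":0,"tx":0,"ty":0,"tz":0,"roll":0},{"claw":0,"tx":0,"ty":0,"tz":0,"roll":0},{"claw":0,"tx":0,"ty":0,"tz":0,"roll":0},{"claw":0,"tx":0,"ty":0,"tz":0,"roll":0}]' 50
python3 -c "from h import *;st();need(-77,-2,92);need(-200,-1,105);need(-200,-1,190)"
```

```text
t: 41.15
tcp_pos: [0.5711, 0.0294, 0.0794]
tcp_rot: [3.068, 0.061, -2.852]
wrist_force: [-3.0, 1.2, 6.8]
gripper_width: 0.034
grip_force: 49.8
t 41.15 jig mm [-74.5  -2.1  79.4] rot [ 3.068  0.061 -2.852] F [-3.   1.2  6.8] w 0.0340 g 50 q [-0.34  0.52  0.34  1.98 -0.41  0.67  2.14]
need cm [ 0.17  0.11 -1.26]
need cm [12.37  0.41 -3.3 ]
need cm [ 11.85   1.03 -11.76]
```

```bash
python3 -m creep '[{"claw":0,"tx":0.4,"ty":0.1,"tz":-1.2,"roll":0},{"claw":0,"tx":2.5,"ty":0,"tz":-0.7,"roll":0},{"claw":0,"tx":4,"ty":0.1,"tz":-0.5,"roll":0},{"claw":0,"tx":5.2,"ty":0.2,"tz":-2,"roll":0},{"claw":0,"tx":0,"ty":0.4,"tz":-5,"roll":0},{"claw":0,"tx":0,"ty":0.3,"tz":-3.5,"roll":0},{"claw":0,"tx":0,"ty":0,"tz":0,"roll":10},{"claw":0,"tx":0,"ty":0,"tz":0,"roll":10},{"claw":0,"tx":0,"ty":0,"tz":0,"roll":10},{"claw":0,"tx":0,"ty":0,"tz":0,"roll":10}]'
python3 -m creep '[{"claw":0,"tx":0,"ty":0,"tz":0,"roll":10},{"claw":0,"tx":0,"ty":0,"tz":0,"roll":10},{"claw":0,"tx":0,"ty":0,"tz":0,"roll":10},{"claw":0,"tx":0,"ty":0,"tz":0,"roll":10},{"claw":0,"tx":0,"ty":0,"tz":0,"roll":10},{"claw":0,"tx":0,"ty":0,"tz":0,"roll":8.6},{"claw":0,"tx":0,"ty":0,"tz":0,"roll":0},{"claw":0,"tx":0,"ty":0,"tz":0,"roll":0}]'
cat >> h.py <<'E'
def needw(x,y,z):
    s=sense();T=R.from_euler("xyz",s["tcp_rot"]).as_matrix();print("need cm",(100*T.T@(np.array([x,y,z])-s["tcp_pos"])).round(2))
E
python3 - <<'E'
from h import *
st();print(sense()["tcp_pos"]);needw(.434,.079,.10);needw(.434,.079,.046);s=save("scene","s19");t=save("top","t19")
for c in("scene","top"):
 for n in("red_end","blue_end"):print(n,[(px(x["at"]).round(1),round(x["confidence"],2)) for x in landmark_of(c,n)][:4])
E
```

```text
t: 42.4
tcp_pos: [0.4466, -0.0064, 0.2006]
tcp_rot: [3.047, -0.002, 2.729]
wrist_force: [0.2, -0.7, -2.3]
gripper_width: 0.0334
grip_force: 50.9
t: 43.4
tcp_pos: [0.447, -0.0062, 0.2004]
tcp_rot: [3.093, -0.082, 1.717]
wrist_force: [-0.0, 0.4, -2.9]
gripper_width: 0.0338
grip_force: 50.8
t 43.40 jig mm [-203.6   -1.3  200.4] rot [ 3.093 -0.082  1.717] F [-0.   0.4 -2.9] w 0.0338 g 51 q [-0.64  0.16  0.69  2.16 -0.26  0.84  0.36]
[ 0.44698014 -0.00616556  0.20042482]
need cm [ 7.77 -0.57 10.7 ]
need cm [ 7.33 -0.83 16.07]
red_end [(array([258.1, 240.5]), 0.62)]
blue_end [(array([294. , 211.5]), 0.97), (array([239.3, 245.7]), 0.38)]
red_end [(array([423.4, 250.4]), 0.83), (array([386.8, 290.2]), 0.76), (array([270.1, 172.6]), 0.53)]
blue_end [(array([439.7, 237.2]), 0.61), (array([417.5, 283.9]), 0.6), (array([285.7, 262.3]), 0.57)]
```

```bash
python3 -m creep '[{"claw":0,"tx":3.8,"ty":-0.3,"tz":2,"roll":0},{"claw":0,"tx":3.97,"ty":-0.27,"tz":2.7,"roll":0},{"claw":0,"tx":0,"ty":0,"tz":3,"roll":0},{"claw":0,"tx":0,"ty":0,"tz":3,"roll":0},{"claw":0,"tx":-0.3,"ty":-0.2,"tz":3,"roll":0},{"claw":0,"tx":0,"ty":0,"tz":0,"roll":0}]'
python3 - <<'E'
from h import *
st();print(sense()["tcp_pos"]);needw(.434,.079,.046);s=save("scene","s20");t=save("top","t20")
o={}
for c in("scene","top"):
 for n in("red_end","blue_end"):print(n,[(px(x["at"]).round(1),round(x["confidence"],2)) for x in landmark_of(c,n)][:4])
M=R.from_euler("z",.141).as_matrix()
for c in("scene","top"):print(c,"pred red/blue flat in tray",[proj(c,M@[.015,y,.022]+[.4247,.0395,0])[0].round(1) for y in(.055,-.055)])
E
```

```text
t: 44.45
tcp_pos: [0.4325, 0.0781, 0.0682]
tcp_rot: [3.098, -0.081, 1.714]
wrist_force: [-1.1, -1.1, -2.3]
gripper_width: 0.0337
grip_force: 50.8
t 44.45 jig mm [-193.7   83.6   68.2] rot [ 3.098 -0.081  1.714] F [-1.1 -1.1 -2.3] w 0.0337 g 51 q [-0.62  0.4   0.48  2.29 -0.55  0.51  0.45]
[0.4325345  0.07805926 0.06817419]
need cm [-0.11  0.06  2.22]
red_end [(array([231.8, 288.5]), 0.81), (array([398.7, 218. ]), 0.54), (array([395.9, 251.8]), 0.51)]
blue_end [(array([266.1, 263.1]), 0.93), (array([410.7, 240.7]), 0.68), (array([406. , 201.3]), 0.45)]
red_end [(array([389.9, 291.3]), 0.73), (array([421.2, 252.2]), 0.64), (array([200.3, 206.9]), 0.26)]
blue_end [(array([442.6, 233.4]), 0.73), (array([256.5, 263.2]), 0.63), (array([415.4, 281.7]), 0.58)]
scene pred red/blue flat in tray [array([232.1, 291.8]), array([268.1, 273.4])]
top pred red/blue flat in tray [array([222.2, 271.8]), array([261. , 265.7])]
```

```bash
python3 -m creep '[{"claw":0,"tx":0,"ty":0,"tz":1.2,"roll":0},{"claw":0,"tx":0,"ty":0,"tz":0.7,"roll":0},{"claw":0,"tx":0,"ty":0,"tz":0.3,"roll":0},{"claw":0,"tx":0,"ty":0,"tz":0,"roll":0}]' 20
python3 -m creep '[{"claw":0.42,"tx":0,"ty":0,"tz":0,"roll":0},{"claw":0.45,"tx":0,"ty":0,"tz":0,"roll":0},{"claw":0.55,"tx":0,"ty":0,"tz":0,"roll":0},{"claw":0.6,"tx":0,"ty":0,"tz":0,"roll":0},{"claw":0.6,"tx":0,"ty":0,"tz":-3,"roll":0},{"claw":0.6,"tx":0,"ty":0,"tz":-5,"roll":0},{"claw":0.6,"tx":-4,"ty":0,"tz":-6,"roll":0},{"claw":0.6,"tx":-6,"ty":0,"tz":-3,"roll":0},{"claw":0.6,"tx":-6,"ty":0,"tz":0,"roll":0},{"claw":0.6,"tx":-6,"ty":0,"tz":0,"roll":0}]'
python3 -m creep '[{"claw":0.6,"tx":-6,"ty":0,"tz":0,"roll":0},{"claw":0.6,"tx":0,"ty":0,"tz":0,"roll":0},{"claw":0.6,"tx":0,"ty":0,"tz":0,"roll":0}]'
python3 - <<'E'
from h import *
from scipy.optimize import minimize
st();s=save("scene","s21");t=save("top","t21")
for c in("scene","top"):
 for n in("red_end","blue_end"):print(n,[(px(x["at"]).round(1),round(x["confidence"],2)) for x in landmark_of(c,n)][:3])
B=np.array([[x,y,z] for x in(-.055,.055) for y in(-.017,.017) for z in(.004,.040)])
for c in("top","scene"):
    z=[.44,.04,1.71];ex=proj(c,[.44,.04,.022])[0]
    M=min(cut_out(c,"bar_center"),key=lambda x:np.hypot(*(np.argwhere(x["mask"])[:,::-1].mean(0)-ex)))["mask"]
    def cost(v):
        W=B@R.from_euler("z",v[2]).as_matrix().T+[v[0],v[1],0]
        im=np.zeros((1680,2240),np.uint8);cv2.fillConvexPoly(im,cv2.convexHull(((proj(c,W)+.5)*4-.5).round().astype(np.int32)),1)
        return np.abs(cv2.resize(im.astype(np.float32),(560,420),interpolation=cv2.INTER_AREA)-M).sum()
    r=minimize(cost,z,method="Nelder-Mead",options=dict(initial_simplex=[z,[.45,.04,1.71],[.44,.05,1.71],[.44,.04,1.8]]))
    print(c,M.sum(),r.x,r.fun,"tray mm",1000*(R.from_euler("z",-.141).as_matrix()@[r.x[0]-.4247,r.x[1]-.0395,0]))
E
```

```text
t: 45.25
tcp_pos: [0.4345, 0.0802, 0.0474]
tcp_rot: [3.094, -0.081, 1.714]
wrist_force: [0.5, -0.1, -2.6]
gripper_width: 0.0339
grip_force: 50.9
t: 46.5
tcp_pos: [0.4594, -0.1426, 0.1905]
tcp_rot: [3.091, -0.082, 1.716]
wrist_force: [1.4, 0.7, 0.5]
gripper_width: 0.0514
grip_force: 0.0
t: 46.88
tcp_pos: [0.4671, -0.2002, 0.1846]
tcp_rot: [3.094, -0.082, 1.714]
wrist_force: [1.4, 1.4, -0.1]
gripper_width: 0.0511
grip_force: 0.0
t 46.88 jig mm [-239.1 -193.1  184.6] rot [ 3.094 -0.082  1.714] F [ 1.4  1.4 -0.1] w 0.0511 g 0 q [-0.24  0.35  0.77  2.03 -0.43  0.91  0.91]
red_end [(array([233.5, 294.1]), 0.77), (array([183.8, 251.9]), 0.7), (array([394.1, 251.2]), 0.69)]
blue_end [(array([267.6, 276.8]), 0.68), (array([406.8, 203.5]), 0.52)]
red_end [(array([221.3, 270.9]), 0.92), (array([390.8, 293. ]), 0.65), (array([421.2, 247.8]), 0.52)]
blue_end [(array([260.7, 264.8]), 0.95), (array([444.8, 236.5]), 0.68), (array([266.3, 175.9]), 0.66)]
top 483 [0.44043336 0.04454703 1.68616769] 42.25 tray mm [16.28649625  2.78588561  0.        ]
scene 785 [0.44169783 0.04569321 1.7155104 ] 44.4375 tray mm [17.69949535  3.74299132  0.        ]
```

```bash
python3 -c "from rig import *;print(sign_off())"
```

```text
the job is handed in; nothing more can be done
None
```

The job is handed in, with no verdict returned. By my measurements, the red end and then the blue end were pushed to a hard stop in the jig, and the bar now lies flat in the green tray about 17 mm off its centre. One wrong-way turn of the held bar pressed it against something by the vise, with about 35 N at the wrist, before I backed off.

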